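# Moisture check of carving blanks in a toggle-clamp nest

### The job

Check today's carving blanks (two or three) for moisture: stand each upright in a pocket of the blue cassette, push the cassette along its centre line until it is fully home, and swing the red toggle clamp over centre down onto the blanks, leaving it down for two seconds. Then swing the clamp fully back, draw the cassette out to its outer stop with the blanks still in it, and stand all the blanks upright in the orange tray. Leave the other things on the bench alone.

Things in the scene. Friction and masses are not known exactly. Their poses are not given: they have to be found in the camera images.
- nest: Check nest, fixed, placed anew each time: plate 122 mm (x), 10 mm thick, y from -257 to +205 mm; two dark rails along its y (tops 17 mm above the bench, 103 mm apart inside). Origin: centre of the plate's underside. The cassette slides along y between the yellow outer stop (cassette origin at y = -108 mm) and the yellow home stop under the clamp (cassette origin at y = +120 mm: fully home).
- cassette: Loose blue slide, 0.5 kg: pocket part 72 x 150 mm (x, y) about its origin, passing over the rails, and a black tail shoe (y -95 to -135 mm, 100 mm wide, 1.5 mm side play) that alone guides it: pushed 20 mm or more off its centre line it cocks and jams (over 25 N); centred, 3 to 6 N. Origin: at its underside, 10 mm above the bench; +y points home. Pocket floor 12 mm above it, ridges 8 mm higher.
- cassette_handle (a point): Middle (yellow band) of the cassette's level steel cross handle, 12 mm thick, 90 mm long along the cassette's x, on the centre line 115 mm from its origin towards -y and 45 mm above its underside (55 mm above the bench). Posts at its ends only, 37 mm above the tail; 50 mm from the nearest blank.
- pocket0 (a point): Middle of the floor of cassette pocket 0 of 3 (pitch 48 mm along the cassette's y): 56 mm (x) by 42 mm (y) inside, ridges 8 mm high. Holds one blank standing upright, its long side along x.
- pocket1 (a point): Middle of the floor of cassette pocket 1 of 3 (pitch 48 mm along the cassette's y): 56 mm (x) by 42 mm (y) inside, ridges 8 mm high. Holds one blank standing upright, its long side along x.
- pocket2 (a point): Middle of the floor of cassette pocket 2 of 3 (pitch 48 mm along the cassette's y): 56 mm (x) by 42 mm (y) inside, ridges 8 mm high. Holds one blank standing upright, its long side along x.
- clamp (a joint): Toggle clamp, a U-shaped bar with a red cross grip, hinged at the +x side of the nest's home end: about 1.59 rad closed on the blanks, 0 swung fully back against its stop (upright, leaning 10 degrees back). Over centre at about 0.8: its spring holds it down above that, back below. 4 to 8 N at the grip moves it.
- clamp_grip (a point): Middle of the clamp's red round grip, 14 mm thick, along the nest's y, 150 mm clear between the side arms. Closed, it lies 140 mm from the hinge line towards the nest's -x and 20 mm above it (99 mm above the bench); it swings up and back in the nest's x-z plane to 218 mm above the bench. A black sensor bar runs parallel, 70 mm from the hinge, 54 mm clear of the grip.
- clamp_hinge (a point): Point on the clamp's hinge line (parallel to the nest's y), level with the middle of the grip, 79 mm above the bench. Closing turns the clamp by the right-hand rule about the nest's -y.
- blank0_c (a point): Centre of carving blank 0, if present: wooden block with green sealed ends, 46 (x) x 34 (y) x 40 (z) mm, about 40 g, standing with its z up. None if there is no such blank today.
- blank1_c (a point): Centre of carving blank 1, if present: wooden block with green sealed ends, 46 (x) x 34 (y) x 40 (z) mm, about 40 g, standing with its z up. None if there is no such blank today.
- blank2_c (a point): Centre of carving blank 2, if present: wooden block with green sealed ends, 46 (x) x 34 (y) x 40 (z) mm, about 40 g, standing with its z up. None if there is no such blank today.
- tray: Orange tray for checked blanks, fixed to the bench, placed differently each time: 210 (x) x 124 (y) x 22 mm high outside, walls and floor 4 mm. Origin: centre of its underside.
- glue: Bystander, to be left alone: yellow glue bottle, 52 mm diameter, 150 mm tall, standing.
- can: Bystander, to be left alone: red-labelled can, 66 mm diameter, 120 mm tall.
- driver: Bystander, to be left alone: screwdriver lying on the bench.
- tape: Bystander, to be left alone: roll of paper tape lying flat, 90 mm diameter, 24 mm high.
- brush: Bystander, to be left alone: paint brush lying on the bench.
- rule: Bystander, to be left alone: yellow flat rule lying on the bench, 30 x 220 x 6 mm.
- offcut: Bystander, to be left alone: dark wood offcut lying flat, 120 x 50 x 18 mm.
Things that resemble listed ones, but are neither listed nor needed, are in the scene too. Leave any purple or yellow look-alike of the part that bears blank0_c alone.

How it is judged:
By the outcome, as a careful person would: the job done as asked, in the order asked, and still so for the second after the job is handed in, with the robot touching nothing.
Of blank0, blank1, blank2 only 2 to 3 are there at a start; the rules pass over those that are not, and their reading is None.
At some moment in a run one of blank0, blank1, blank2 may be knocked a few centimetres aside while the robot is not near it.
Once in a run the grip may slacken for a moment while it holds something.
It also fails if it takes over 210 s, if anything falls off the work surface, if the arm or the gripper's body presses on something with over 40 N, if the wrist force passes 120 N, or if a joint passes its speed limit or range.

### The arm

A 7-joint arm with a two-finger parallel gripper is mounted at the origin on the work surface. World frame = base frame: x ahead of the robot, y to its left, z up, the work surface at z = 0. Lengths are in m, angles in rad, forces in N, time in s.
With the tool pointing down it reaches from about 0.35 to 0.9 m from the base axis. Payload 8.1 kg.
Tool frame: the origin (TCP) lies between the finger pads; the fingertips stand 14 mm ahead of it and the grasp point (between the pads) lies 5 mm behind it; z points along the fingers, y is the line along which they close (so a half turn about z gives the same grasp; the last joint's range is limited). The gripper opens to 92 mm and grips with 3 to 60 N. Pads are 19 mm wide; open, the fingers measure 130 mm over their backs; the gripper's body (75 mm by 190 mm) begins 47 mm behind the grasp point.
Start: joints at [1.098, 0.434, 0.025, 1.573, -0.012, 1.134, -0.075], TCP at [0.226, -0.583, 0.241] pointing down, gripper open.
Joint ranges: [-2.62, 2.62], [-0.44, 2.09], [-1.27, 1.32], [0.08, 2.57], [-1.32, 4.46], [0.12, 2], [-2.74, 2.74]. Speed limits (rad/s): [2.22, 2.22, 3.01, 3.01, 3.14, 3.14, 3.14].

### API

Orientations are given as a unit quaternion [x, y, z, w].
In Python, from station import telemetry, vision, order gives the robot as it stands.
- The arm moves only by the tool carry_out, never from a script. Its argument "plan" is a list that holds one entry, the list of rows, each a list of 4 numbers: the shift along the world's x, y, z each as a share of 0.25 m, from -1 to 1, then the turn about the world's z as a share of pi/2 rad, from -1 to 1. A call has 1 to 5 rows; each row is the pose to reach, as a shift and turn from the pose commanded when the call began; what a row does not reach only later rows make up. A row lasts 1/10 s, in which the tool goes at most 50 mm and 8.59 degrees, less where a joint would pass 70% of its speed; a pose out of reach is approached as far as the arm can. A call with a number of a shift or a turn outside -1 to 1 is refused whole. A call with a gripper value outside its range is refused whole. "jaw" is the finger opening in mm, from 0 to 91.8, set as the call begins (left out, the last holds). The fingers move at their own pace and stop on an object; "newtons" is the grip in N (left out, the last holds). Time passes only in rows, so rows that repeat a pose let the fingers close. It gives the time, the measured TCP pose, the force, the opening and the grip force at its end, in the units of the state.
- telemetry.get_obs(): the state, without advancing time (a new reading comes with each control period).
- vision.grab_frame(name): name is "scene" or "top" or "wrist"; returns the picture (420x560x3 uint8, red, green, blue); there is no depth.
- vision.get_calibration(name): a dict with "camera_matrix" (3x3 intrinsics, pixels), "extrinsics" (4x4, takes a point from camera to world coordinates). Camera axes: x right, y down, z forward; pixel columns grow to the right and rows downward; lengths in m; the calibration is good to about 2 mm. A picture is of the moment at which its call begins: read the wrist's pose just before it. get_calibration takes no time and is no camera call; for the wrist camera it gives the pose at the moment of the call.
- order.close_job(): hands the job in; it is judged then, once.
Trained networks look in the newest picture that a camera, given by its name, has taken for a name from the list of things; names that differ only in an ending like _2 or _b are one class to them, and where a whole thing is asked for, a point or a joint stands for the part that bears it (a point fixed in the world has none). Each returns a list of dicts, best first, with "confidence" (0 to 1); they miss things now and then, are a little off and sometimes report something else, mostly with a low value. They report only what shows in the picture. A call takes as long as a camera call. They do not tell look-alikes from the thing itself.
- vision.look_for(label, camera): "rect" ([left, top, width, height] in pixels, round what is visible of it).
- vision.masks_of(label, camera): "region" (420x560 bool, what is visible of it) and "rect" ([left, top, width, height] in pixels, round what is visible of it).
- vision.tip_of(label, camera): "centre" ([column, row] in pixels: a listed point, or the origin of a listed thing).
The state is a dict: "time_s": time; "q": joint angles; "qd": joint speeds; "joint_torque": joint torques, N m; "ee_pos": TCP position; "tcp_rot": TCP orientation; "wrist_force": force on the tool from outside, world axes, zero at the start; "ft_torque": the same for the moment, N m; "finger_gap": opening from 0.0 (shut) to 1.0 (fully open); "grasp_force": force on a finger pad.
Only numpy, scipy, OpenCV 4.12 (cv2) and the standard library are available. Lean on these libraries where they do the work, as an engineer would, in place of code of your own. Each camera call takes 0.05 s, during which the arm holds its last target. There are 200 camera calls.

## Working session

There is one attempt and no reset: what is moved stays moved. The work goes in short steps, Python scripts to look and compute and a tool call to move; the robot and the scene stay as the last step left them, time stands still between calls to the robot, and variables do not carry over. Pictures are saved under pics/ and viewed, at most 14 in all, crops included, and the job is handed in when it is done.

Besides the shell and the picture viewer there is one more tool, called after "Emit:" as name([rows], argument=value, ...), one row to a line, values as JSON. carry_out: Moves the arm, as the interface text tells. Shift numbers are shares of 0.25 m and turn numbers shares of pi/2 rad, none past 1 either way. Its arguments: {"type":"object","properties":{"plan":{"type":"array"},"jaw":{"type":"number"},"newtons":{"type":"number"}},"required":["plan"]}

```bash
mkdir -p pics; ls
cat > h.py <<'E'
import numpy as np, cv2
from station import telemetry, vision, order
def cal(c):
    k=vision.get_calibration(c); return np.array(k["camera_matrix"]),np.array(k["extrinsics"])
def ray(c,px,z,C=None):
    K,T=C or cal(c); d=T[:3,:3]@np.linalg.inv(K)@[px[0],px[1],1.]; o=T[:3,3]
    return o+d*(z-o[2])/d[2]
def proj(c,p,C=None):
    K,T=C or cal(c); q=K@(T[:3,:3].T@(np.array(p)-T[:3,3])); return q[:2]/q[2]
def save(im,n): cv2.imwrite("pics/"+n,cv2.cvtColor(im,cv2.COLOR_RGB2BGR))
E
python3 - <<'E'
from h import *
o=telemetry.get_obs(); print(o["time_s"],o["ee_pos"],o["tcp_rot"])
a=vision.grab_frame("scene");b=vision.grab_frame("top")
save(a,"s0.png");save(b,"t0.png")
Z=dict(cassette_handle=.055,pocket0=.022,pocket1=.022,pocket2=.022,clamp_grip=.218,clamp_hinge=.079,blank0_c=.02,tray=0,nest=0,cassette=.01)
for n,z in Z.items():
    for r in vision.tip_of(n,"top")[:5]: print(n,np.round(r["centre"]),round(r["confidence"],2),ray("top",r["centre"],z).round(3))
for c in("top","scene"): print(c,cal(c)[1].round(3).tolist())
E
```

```text
pics
0.0 [ 0.22566075 -0.5823188   0.23992694] [ 9.82964575e-01  1.83793433e-01 -2.16202613e-04 -7.56521892e-04]
cassette_handle [299. 206.] 0.83 [ 0.579 -0.127  0.055]
cassette_handle [332. 168.] 0.61 [ 0.7   -0.229  0.055]
cassette_handle [390. 243.] 0.23 [ 0.465 -0.399  0.055]
cassette_handle [364. 286.] 0.16 [ 0.337 -0.318  0.055]
pocket0 [274. 211.] 0.93 [ 0.57  -0.048  0.022]
pocket0 [249. 211.] 0.62 [0.571 0.029 0.022]
pocket1 [274. 211.] 0.93 [ 0.57  -0.048  0.022]
pocket1 [249. 211.] 0.62 [0.571 0.029 0.022]
pocket2 [274. 211.] 0.93 [ 0.57  -0.048  0.022]
pocket2 [249. 211.] 0.62 [0.571 0.029 0.022]
clamp_grip [223. 166.] 0.79 [0.669 0.09  0.218]
clamp_grip [235. 254.] 0.66 [0.425 0.054 0.218]
clamp_grip [298. 146.] 0.43 [ 0.723 -0.119  0.218]
clamp_hinge [229. 184.] 0.95 [0.644 0.087 0.079]
blank0_c [388. 240.] 0.74 [ 0.479 -0.402  0.02 ]
blank0_c [363. 245.] 0.72 [ 0.463 -0.324  0.02 ]
blank0_c [374. 207.] 0.7 [ 0.58  -0.361  0.02 ]
blank0_c [274. 211.] 0.27 [ 0.569 -0.05   0.02 ]
tray [139. 235.] 0.74 [0.499 0.378 0.   ]
tray [297. 147.] 0.66 [ 0.783 -0.125  0.   ]
tray [332. 169.] 0.61 [ 0.709 -0.234  0.   ]
tray [132. 178.] 0.4 [0.681 0.41  0.   ]
nest [267. 207.] 0.66 [ 0.587 -0.026  0.   ]
cassette [262. 207.] 0.69 [ 0.584 -0.011  0.01 ]
cassette [235. 256.] 0.53 [0.432 0.072 0.01 ]
cassette [265. 211.] 0.36 [ 0.571 -0.019  0.01 ]
cassette [300. 206.] 0.29 [ 0.588 -0.131  0.01 ]
cassette [390. 241.] 0.28 [ 0.477 -0.41   0.01 ]
top [[-0.003, -0.987, 0.161, 0.341], [-1.0, 0.004, 0.006, -0.071], [-0.006, -0.161, -0.987, 1.56], [0.0, 0.0, 0.0, 1.0]]
scene [[0.639, 0.534, -0.553, 1.295], [0.769, -0.451, 0.453, -0.635], [-0.008, -0.715, -0.699, 1.054], [0.0, 0.0, 0.0, 1.0]]
```

View pics/t0.png

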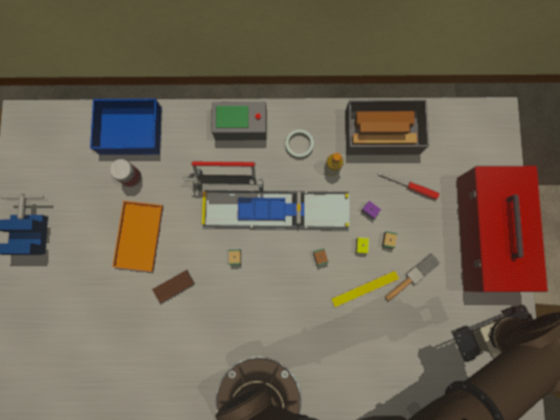

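View pics/s0.png

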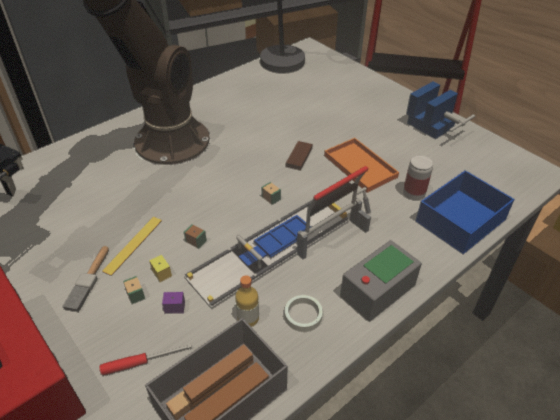

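Run:
```python
import cv2
a=cv2.imread("pics/t0.png")
save=cv2.imwrite("pics/t0c.png",cv2.resize(a[130:280,210:410],None,fx=4,fy=4,interpolation=cv2.INTER_CUBIC))
```

```text
(no output)
```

View pics/t0c.png

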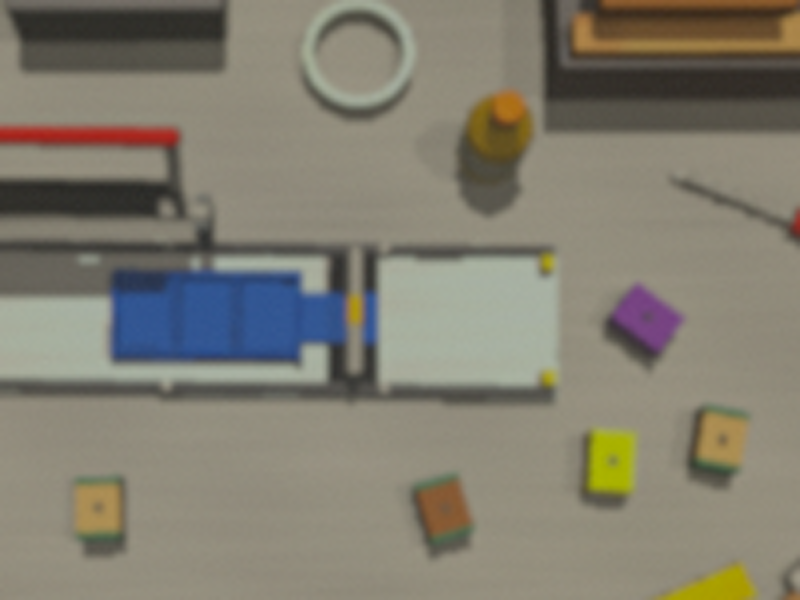

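There are five blocks. Purple (371,210) and yellow (363,245) are the look-alikes. The wooden ones with green ends at (390,240), (320,257) and (235,257) fit the description, so there are three blanks. The cassette sits mid-travel with its handle at (299,206), and the clamp is back. The orange tray is at (139,236). I'll move in for a wrist look.

Emit:
carry_out([
  [[0.2,0.2,0.1,-0.09],[0.4,0.4,0.2,-0.18],[0.6,0.6,0.3,-0.235],[0.7,0.8,0.4,-0.235],[0.7,0.9,0.4,-0.235]],
], jaw=80, newtons=20)

```text
time_s: 1.1
ee_pos: [0.3779, -0.4022, 0.3253]
tcp_rot: [1.0, 0.0, 0.0, 0.0]
wrist_force: [1.1, -0.9, 0.4]
finger_gap: 0.868
grasp_force: 0.0
```

Emit:
carry_out([
  [[0.1,0.1,0,0],[0.1,0.2,0,0],[0.1,0.2,0,0],[0.1,0.2,0,0]],
])

```text
time_s: 1.5
ee_pos: [0.4012, -0.3536, 0.3246]
tcp_rot: [1.0, 0.001, 0.0, 0.0]
wrist_force: [0.2, -0.9, -0.1]
finger_gap: 0.868
grasp_force: 0.0
```

```bash
cat >> h.py <<'E'
def yaw(R): # direction of tool y, deg mod 180
    from scipy.spatial.transform import Rotation as Ro
    y=Ro.from_quat(R).as_matrix()[:,1]; return np.degrees(np.arctan2(y[1],y[0]))
def blanks(cam,ztop=.04,lab="blank0_c"):
    im=vision.grab_frame(cam); C=cal(cam); out=[]
    for r in vision.masks_of(lab,cam):
        m=r["region"].astype(np.uint8)
        if m.sum()<30: continue
        col=im[m>0].mean(0)
        ct=max(cv2.findContours(m,0,2)[0],key=cv2.contourArea)[:,0,:]
        P=np.array([ray(cam,p,ztop,C)[:2] for p in ct])*1000
        (c,s,a)=cv2.minAreaRect(P.astype(np.float32))
        if s[0]<s[1]: a+=90; s=s[::-1]
        print(round(r["confidence"],2),r["rect"],col.round(),"c",np.round(c,1),"s",np.round(s,1),"long ang",round((a+90)%180-90,1))
    for r in vision.tip_of(lab,cam): print("  tip",np.round(r["centre"]),round(r["confidence"],2),(ray(cam,r["centre"],ztop-.02,C)*1000).round(1))
    return im
def st():
    o=telemetry.get_obs(); print("t",round(o["time_s"],2),"pos",(o["ee_pos"]*1000).round(1) if hasattr(o["ee_pos"],"round") else o["ee_pos"],"yaw",yaw(o["tcp_rot"]).round(2),"q",np.round(o["q"],2)); return o
E
python3 - <<'E'
from h import *
st(); print(cal("wrist")[1].round(3).tolist(),cal("wrist")[0].round(0).tolist())
im=blanks("wrist"); save(im,"w1.png")
E
```

```text
t 1.5 pos [ 401.2 -353.6  324.6] yaw -89.92 q [ 0.63  0.23 -0.01  1.66  0.    1.25 -0.95]
[[0.001, -0.967, -0.255, 0.468], [-1.0, -0.001, -0.001, -0.354], [0.0, 0.255, -0.967, 0.469], [0.0, 0.0, 0.0, 1.0]] [[295.0, 0.0, 278.0], [0.0, 295.0, 208.0], [0.0, 0.0, 1.0]]
0.87 [254.2, 29.0, 42.8, 49.3] [126.  73. 141.] c [ 566.6 -351.9] s [50.3 39.9] long ang 52.5
0.82 [240.0, 120.1, 29.0, 33.3] [187. 188.  74.] c [ 459.  -322.4] s [46.8 36.8] long ang -6.0
0.63 [295.7, 105.9, 33.8, 38.6] [158. 150. 111.] c [ 475.7 -403.8] s [46.9 37.8] long ang -11.2
  tip [254. 138.] 0.91 [ 457.3 -320.5   20. ]
  tip [312. 126.] 0.82 [ 474.4 -405.8   20. ]
  tip [278.  56.] 0.58 [ 567.3 -354.8   20. ]
  tip [28. 51.] 0.54 [574.2  -9.9  20. ]
```

View pics/w1.png

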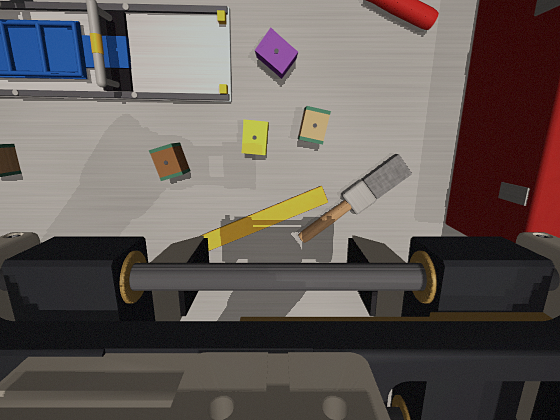

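The wrist view shows the tan green-ended blank at (314,125), the brown one at (169,161), the yellow decoy at (254,138) and the purple decoy at (276,52). The cassette handle's yellow band is at (97,40). Next I'll close in on the cassette.

Emit:
carry_out([
  [[0.08,0.2,0,0],[0.16,0.4,0,0],[0.22,0.6,0,0],[0.28,0.8,0,0],[0.28,0.9,0,0]],
])

```text
time_s: 2.15
ee_pos: [0.4724, -0.1263, 0.3243]
tcp_rot: [1.0, 0.001, 0.0, -0.0]
wrist_force: [0.3, -0.0, -0.5]
finger_gap: 0.873
grasp_force: 0.0
```

Emit:
carry_out([
  [[0,0,0,0],[0,0,0,0]],
])

```text
time_s: 2.35
ee_pos: [0.4714, -0.1291, 0.3243]
tcp_rot: [1.0, 0.0, -0.0, 0.0]
wrist_force: [0.6, -2.0, 0.0]
finger_gap: 0.872
grasp_force: 0.0
```

Run:
```python
from h import *
st(); im=blanks("wrist"); save(im,"w2.png")
for n,z in dict(cassette_handle=.055,pocket0=.022,pocket1=.022,pocket2=.022,clamp_grip=.218,clamp_hinge=.079,nest=0,cassette=.01).items():
    for r in vision.tip_of(n,"wrist")[:3]: print(n,np.round(r["centre"]),round(r["confidence"],2),(ray("wrist",r["centre"],z)*1000).round(1))
```

```text
t 2.35 pos [ 471.4 -129.1  324.3] yaw -89.95 q [ 0.3   0.16 -0.17  1.75  0.03  1.23 -1.44]
0.97 [435.8, 157.7, 47.4, 35.8] [126. 115.  86.] c [ 477.9 -395.2] s [58.4 47.7] long ang 78.0
0.88 [382.8, 167.3, 38.8, 35.2] [156. 150.  52.] c [ 460.8 -313.7] s [49.7 49.4] long ang -5.3
0.75 [405.5, 86.7, 52.0, 43.9] [ 97.  49. 112.] c [ 568.4 -343.9] s [58.3 47.1] long ang 51.2
  tip [400. 184.] 0.92 [ 457.8 -319.8   20. ]
  tip [428. 107.] 0.87 [ 571.1 -348.3   20. ]
  tip [460. 178.] 0.67 [ 467.6 -410.4   20. ]
cassette_handle [272. 102.] 0.68 [ 575.1 -123.8   55. ]
pocket0 [160. 104.] 0.93 [574.8  38.4  22. ]
pocket0 [194. 103.] 0.85 [576.7 -10.9  22. ]
pocket0 [224. 103.] 0.79 [576.4 -54.4  22. ]
pocket1 [160. 104.] 0.93 [574.8  38.8  22. ]
pocket1 [194. 103.] 0.85 [576.7 -10.5  22. ]
pocket1 [224. 103.] 0.79 [576.4 -54.   22. ]
pocket2 [160. 104.] 0.93 [574.8  39.1  22. ]
pocket2 [194. 103.] 0.85 [576.7 -10.2  22. ]
pocket2 [224. 103.] 0.79 [576.4 -53.6  22. ]
clamp_grip [515.  51.] 0.36 [ 597.1 -312.4  218. ]
clamp_hinge [91. 34.] 0.96 [648.9  91.1  79. ]
cassette [195. 106.] 0.83 [573.   -7.8  10. ]
```

View pics/w2.png

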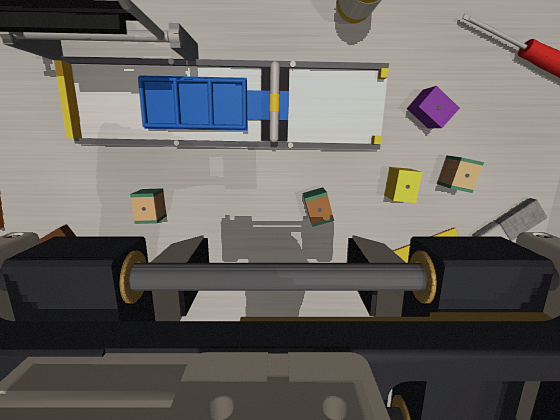

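All three green-ended wooden blanks show: (147,207), (317,207) and (461,177). The handle is at (274,102), with the outer-stop markers at (383,72) and (376,140). I'll work out the nest yaw, then grasp the handle.

Run:
```python
from h import *
for p in [(383,72),(376,140),(66,62),(76,138)]: print(p,(ray("wrist",p,.017)*1000).round(1))
for p in [(95,63),(385,68),(100,143),(365,147)]: print("rail",p,(ray("wrist",p,.017)*1000).round(1))
for p in [(147,206),(319,209)]: print("blank",(ray("wrist",p,.04)*1000).round(1))
```

```text
(383, 72) [ 618.1 -277.8   17. ]
(376, 140) [ 524.5 -275.9   17. ]
(66, 62) [631.1 167.4  17. ]
(76, 138) [527.5 171.5  17. ]
rail (95, 63) [629.8 127.   17. ]
rail (385, 68) [ 623.2 -280.1   17. ]
rail (100, 143) [520.2 136.9  17. ]
rail (365, 147) [ 514.3 -260.2   17. ]
blank [428.8  67.   40. ]
blank [ 424.  -191.2   40. ]
```

Emit:
carry_out([
  [[0.2,0.0,-0.15,0],[0.4,0.0,-0.35,0],[0.416,0.02,-0.5,0],[0.416,0.02,-0.65,0],[0.416,0.02,-0.65,0]],
], jaw=50)

```text
time_s: 3.4
ee_pos: [0.5721, -0.1227, 0.1556]
tcp_rot: [1.0, 0.001, -0.005, -0.001]
wrist_force: [-1.0, -0.5, 0.3]
finger_gap: 0.552
grasp_force: 0.0
```

Run:
```python
from h import *
st(); im=vision.grab_frame("wrist"); save(im,"w3.png")
for r in vision.tip_of("cassette_handle","wrist")[:2]: print(np.round(r["centre"]),round(r["confidence"],2),(ray("wrist",r["centre"],.055)*1000).round(1))
```

```text
t 3.4 pos [ 572.1 -122.7  155.6] yaw -89.91 q [ 0.24  0.47 -0.17  1.75  0.09  0.94 -1.53]
[277. 206.] 0.73 [ 577.5 -123.3   55. ]
```

View pics/w3.png

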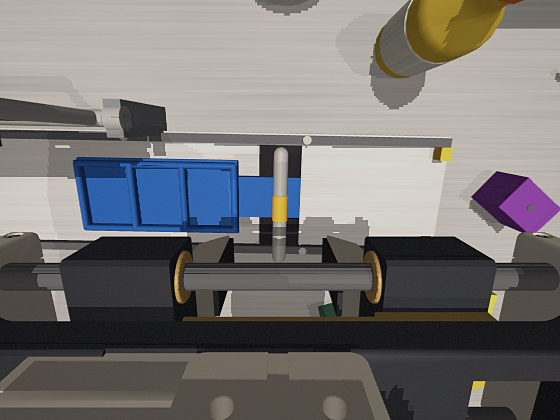

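The handle band is at (279,207), right under the fingers, and the nest yaw is about -1°. I'll lower onto it and grip.

Emit:
carry_out([
  [[0.012,0,-0.15,-0.01],[0.012,0,-0.3,-0.01],[0.012,0,-0.42,-0.01],[0.012,0,-0.42,-0.01],[0.012,0,-0.42,-0.01]],
])

```text
time_s: 4.0
ee_pos: [0.5797, -0.1241, 0.0596]
tcp_rot: [1.0, -0.008, 0.001, 0.0]
wrist_force: [0.6, -0.1, 0.4]
finger_gap: 0.543
grasp_force: 0.0
```

Emit:
carry_out([
  [[0,0,0,0],[0,0,0,0],[0,0,0,0],[0,0,0,0]],
], jaw=5, newtons=25)

```text
time_s: 4.4
ee_pos: [0.5786, -0.1237, 0.0576]
tcp_rot: [1.0, -0.008, 0.001, 0.0]
wrist_force: [0.2, -0.1, -0.0]
finger_gap: 0.242
grasp_force: 0.0
```

Emit:
carry_out([
  [[-0.012,0,-0.028,0],[-0.012,0,-0.028,0],[-0.012,0,-0.028,0]],
], jaw=26)

```text
time_s: 4.7
ee_pos: [0.5748, -0.1236, 0.0494]
tcp_rot: [1.0, -0.008, -0.001, -0.0]
wrist_force: [0.3, 0.6, -0.7]
finger_gap: 0.284
grasp_force: 0.0
```

Emit:
carry_out([
  [[0,0,0,0],[0,0,0,0],[0,0,0,0],[0,0,0,0],[0,0,0,0]],
], jaw=5)

```text
time_s: 5.2
ee_pos: [0.5754, -0.1237, 0.0499]
tcp_rot: [1.0, -0.008, 0.0, 0.0]
wrist_force: [0.0, 0.0, -0.6]
finger_gap: 0.12
grasp_force: 25.0
```

Emit:
carry_out([
  [[0,-0.03,0,0],[0,-0.07,0,0],[-0.002,-0.12,0,0],[-0.003,-0.18,0,0],[-0.004,-0.24,0,0]],
])

```text
time_s: 5.7
ee_pos: [0.5741, -0.1853, 0.0499]
tcp_rot: [1.0, -0.008, -0.0, 0.0]
wrist_force: [0.2, 5.0, 0.3]
finger_gap: 0.121
grasp_force: 25.0
```

Emit:
carry_out([
  [[-0.001,-0.06,0,0],[-0.002,-0.12,0,0],[-0.003,-0.17,0,0],[-0.003,-0.2,0,0],[-0.003,-0.22,0,0]],
])

```text
time_s: 6.2
ee_pos: [0.5735, -0.2393, 0.0499]
tcp_rot: [1.0, -0.008, -0.0, -0.0]
wrist_force: [-1.1, 6.2, 3.1]
finger_gap: 0.12
grasp_force: 25.0
```

Emit:
carry_out([
  [[0,-0.01,0,0],[0,-0.02,0,0],[0,-0.03,0,0],[0,-0.035,0,0],[0,-0.035,0,0]],
])

```text
time_s: 6.7
ee_pos: [0.5737, -0.247, 0.0499]
tcp_rot: [1.0, -0.007, 0.0, -0.0]
wrist_force: [0.3, 3.8, 2.3]
finger_gap: 0.119
grasp_force: 25.0
```

Emit:
carry_out([
  [[0,0,0,0],[0,0,0,0],[0,0,0.2,0],[0,0,0.4,0],[0,0,0.5,0.09]],
], jaw=70)

```text
time_s: 7.2
ee_pos: [0.5749, -0.2487, 0.1791]
tcp_rot: [0.998, 0.063, 0.002, 0.002]
wrist_force: [0.9, -0.1, -0.2]
finger_gap: 0.507
grasp_force: 0.0
```

Emit:
carry_out([
  [[-0.1,-0.15,0,0.09],[-0.2,-0.3,0,0.18],[-0.3,-0.45,0,0.27],[-0.39,-0.6,0,0.36],[-0.39,-0.63,0,0.45]],
])

```text
time_s: 7.7
ee_pos: [0.4702, -0.4124, 0.1745]
tcp_rot: [0.915, 0.403, -0.002, 0.001]
wrist_force: [0.0, -1.0, 0.2]
finger_gap: 0.765
grasp_force: 0.0
```

Emit:
carry_out([
  [[0,0,0,0.09],[0,0,0,0.18],[0,0,-0.1,0.27],[0,0,-0.15,0.35],[0,0,-0.15,0.35]],
])

```text
time_s: 8.2
ee_pos: [0.4741, -0.4053, 0.1352]
tcp_rot: [0.77, 0.638, -0.001, -0.002]
wrist_force: [-0.4, -0.3, 0.2]
finger_gap: 0.764
grasp_force: 0.0
```

Run:
```python
from h import *
st(); im=blanks("wrist"); save(im,"w4.png")
```

```text
t 8.2 pos [ 474.1 -405.3  135.2] yaw -10.73 q [ 0.93  0.58 -0.47  1.66  0.3   0.97  0.17]
0.79 [345.0, 89.1, 78.5, 78.0] [121.  67. 136.] c [ 568.4 -350.8] s [50.7 42.6] long ang 51.0
0.57 [255.5, 188.4, 53.3, 46.8] [120. 104.  76.] c [ 477.9 -402.3] s [46.5 42.9] long ang -12.1
  tip [281. 207.] 0.97 [ 476.4 -405.3   20. ]
  tip [244. 114.] 0.69 [ 460.5 -319.5   20. ]
  tip [378. 126.] 0.66 [ 570.5 -350.8   20. ]
```

View pics/w4.png

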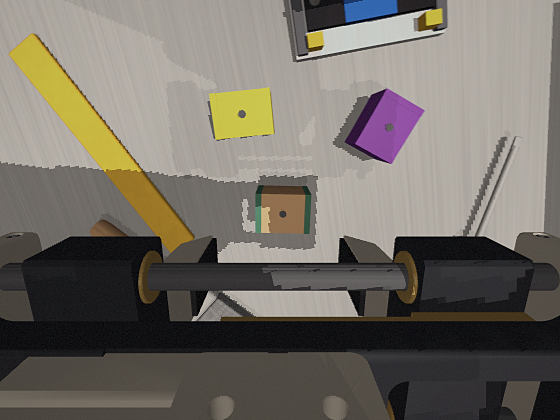

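The tan blank at (283,210) lies between the fingers. The rule's end near (190,240) needs a clearance check before I descend.

Run:
```python
from h import *
o=st(); R=np.radians(yaw(o["tcp_rot"]));u=np.array([np.cos(R),np.sin(R)])
n=np.array([-u[1],u[0]])
for p in [(190,240),(215,295),(195,320),(170,240),(130,235)]:
    q=ray("wrist",p,.006)[:2]-[.4765,-.4045]; print(p,"along",(q@u*1000).round(1),"across",(q@n*1000).round(1))
```

```text
t 8.35 pos [ 476.2 -405.4  138. ] yaw -11.0 q [ 0.93  0.58 -0.47  1.66  0.3   0.97  0.17]
(190, 240) along -89.1 across -38.4
(215, 295) along -67.5 across -99.9
(195, 320) along -90.7 across -130.1
(170, 240) along -109.0 across -38.4
(130, 235) along -148.2 across -33.1
```

Emit:
carry_out([
  [[0.003,0.003,-0.15,0],[0.003,0.003,-0.3,0],[0.003,0.003,-0.44,0],[0.003,0.003,-0.44,0],[0.003,0.003,-0.44,0]],
])

```text
time_s: 8.85
ee_pos: [0.4773, -0.4043, 0.0284]
tcp_rot: [0.771, 0.637, -0.0, 0.0]
wrist_force: [-0.3, -0.2, 0.1]
finger_gap: 0.762
grasp_force: 0.0
```

Emit:
carry_out([
  [[0,0,0,0],[0,0,0,0],[0,0,0,0],[0,0,0,0],[0,0,0,0]],
], jaw=30, newtons=20)

```text
time_s: 9.35
ee_pos: [0.4773, -0.4046, 0.0286]
tcp_rot: [0.77, 0.638, 0.0, 0.001]
wrist_force: [-1.9, 0.2, 7.4]
finger_gap: 0.498
grasp_force: 20.0
```

Emit:
carry_out([
  [[0,0,0.2,0],[0.1,0.15,0.35,0.05],[0.2,0.3,0.45,0.111],[0.3,0.48,0.45,0.111],[0.38,0.65,0.45,0.111]],
])

```text
time_s: 9.85
ee_pos: [0.5702, -0.2473, 0.1416]
tcp_rot: [0.712, 0.702, 0.001, 0.002]
wrist_force: [0.4, 0.8, -1.6]
finger_gap: 0.499
grasp_force: 20.0
```

Emit:
carry_out([
  [[0,0.14,0,0],[0.01,0.248,0,0],[0.01,0.248,0,0],[0.01,0.248,0,0]],
])

```text
time_s: 10.25
ee_pos: [0.5712, -0.1858, 0.14]
tcp_rot: [0.711, 0.703, -0.0, 0.0]
wrist_force: [-1.0, -0.3, -1.3]
finger_gap: 0.496
grasp_force: 20.0
```

Run:
```python
from h import *
o=st(); print(o["finger_gap"],o["grasp_force"]); im=vision.grab_frame("wrist"); save(im,"w5.png")
for r in vision.tip_of("pocket0","wrist")[:4]: print(np.round(r["centre"]),round(r["confidence"],2),(ray("wrist",r["centre"],.022)*1000).round(1))
```

```text
t 10.25 pos [ 571.2 -185.8  140. ] yaw -0.7 q [ 0.59  0.55 -0.53  1.72  0.33  0.96 -0.08]
0.49618262569543986 19.963821172714233
[282.  87.] 0.88 [574.8 -84.5  22. ]
[281. 200.] 0.7 [ 572.5 -180.4   22. ]
[282. 147.] 0.55 [ 573.4 -132.9   22. ]
```

View pics/w5.png

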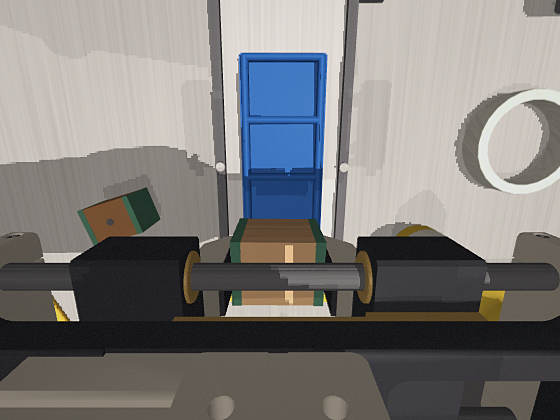

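Pockets are at (282,87), (282,147) and (281,200), which matches the geometry. I'll lower the blank into the nearest one.

Emit:
carry_out([
  [[0.007,0.022,0,0],[0.007,0.022,-0.1,0],[0.007,0.022,-0.2,0],[0.007,0.022,-0.28,0],[0.007,0.022,-0.3,0]],
])

```text
time_s: 10.85
ee_pos: [0.5713, -0.181, 0.0625]
tcp_rot: [0.712, 0.702, -0.001, -0.002]
wrist_force: [-1.1, 0.3, -0.4]
finger_gap: 0.502
grasp_force: 20.0
```

Emit:
carry_out([
  [[0,0,-0.02,0],[0,0,-0.035,0],[0,0,-0.05,0],[0,0,-0.05,0],[0,0,-0.05,0]],
])

```text
time_s: 11.35
ee_pos: [0.5731, -0.1807, 0.0526]
tcp_rot: [0.712, 0.702, 0.0, 0.0]
wrist_force: [0.5, 0.5, -1.4]
finger_gap: 0.499
grasp_force: 20.0
```

Emit:
carry_out([
  [[0,0,-0.006,0],[0,0,-0.006,0],[0,0,0,0],[0,0,0.1,0],[0,0,0.3,0]],
], jaw=66)

```text
time_s: 11.85
ee_pos: [0.5704, -0.1804, 0.1249]
tcp_rot: [0.712, 0.702, -0.002, -0.003]
wrist_force: [0.8, -0.9, 0.9]
finger_gap: 0.72
grasp_force: 0.0
```

Emit:
carry_out([
  [[-0.1,0,0.06,0],[-0.3,-0.02,0.06,0.09],[-0.45,-0.04,0.06,0.165],[-0.6,-0.04,0.06,0.165],[-0.6,-0.04,0.06,0.165]],
])

```text
time_s: 12.35
ee_pos: [0.4174, -0.1912, 0.1418]
tcp_rot: [0.616, 0.788, -0.002, -0.002]
wrist_force: [0.2, 0.4, -0.3]
finger_gap: 0.72
grasp_force: 0.0
```

Run:
```python
from h import *
st(); im=blanks("wrist"); save(im,"w6.png")
```

```text
t 12.35 pos [ 417.4 -191.2  141.8] yaw 13.95 q [ 0.84  0.37 -0.66  2.04  0.31  0.83  0.24]
0.72 [415.4, 214.6, 86.3, 33.7] [82. 86. 68.] c [ 579.7 -167.3] s [76.2 21.7] long ang 7.2
0.72 [270.9, 303.2, 40.7, 13.0] [104.  86.  29.] c [ 453.7 -281.2] s [39.2 15.1] long ang 14.0
0.58 [341.9, 0.0, 218.1, 315.4] [167. 163. 159.] c [560.1 -97.4] s [222.  117.9] long ang 89.2
  tip [451. 246.] 0.89 [ 590.9 -189.7   20. ]
```

View pics/w6.png

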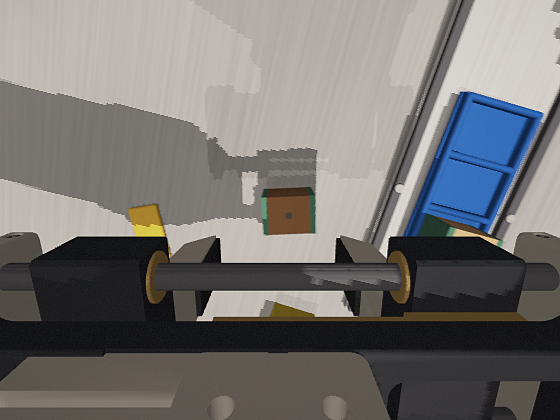

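The brown blank is at (289,213), centred and aligned. The rule is at (147,215), and the first blank stands in its pocket at right.

Run:
```python
from h import *
o=st(); R=np.radians(yaw(o["tcp_rot"]));u=np.array([np.cos(R),np.sin(R)]);n=np.array([-u[1],u[0]])
b=ray("wrist",(289,216),.04); print(b)
for p,z in [((165,235),.006),((160,205),.006),((290,303),.04)]:
    q=ray("wrist",p,z)[:2]-b[:2]; print(p,"along",(q@u*1000).round(1),"across",(q@n*1000).round(1))
```

```text
t 12.5 pos [ 423.7 -190.8  142.8] yaw 14.04 q [ 0.83  0.37 -0.66  2.03  0.31  0.83  0.24]
[ 0.43269262 -0.19203656  0.04      ]
(165, 235) along -123.6 across -29.8
(160, 205) along -125.4 across 1.4
(290, 303) along 1.8 across -85.7
```

Emit:
carry_out([
  [[0.007,-0.003,-0.15,0],[0.007,-0.003,-0.3,0],[0.007,-0.003,-0.457,0],[0.007,-0.003,-0.457,0],[0.007,-0.003,-0.457,0]],
])

```text
time_s: 13.0
ee_pos: [0.4255, -0.1906, 0.0282]
tcp_rot: [0.615, 0.789, 0.0, -0.001]
wrist_force: [-0.1, -0.9, 0.1]
finger_gap: 0.724
grasp_force: 0.0
```

Emit:
carry_out([
  [[0,0,0,0],[0,0,0,0],[0,0,0,0],[0,0,0,0],[0,0,0,0]],
], jaw=30)

```text
time_s: 13.5
ee_pos: [0.4255, -0.1918, 0.0293]
tcp_rot: [0.615, 0.788, 0.0, 0.001]
wrist_force: [-0.7, 0.5, 9.4]
finger_gap: 0.505
grasp_force: 19.8
```

Emit:
carry_out([
  [[0,0,0.2,0],[0.1,0.06,0.4,-0.08],[0.3,0.15,0.44,-0.16],[0.45,0.236,0.44,-0.165],[0.592,0.236,0.44,-0.165]],
])

```text
time_s: 14.0
ee_pos: [0.5754, -0.1286, 0.1405]
tcp_rot: [0.711, 0.703, 0.002, 0.001]
wrist_force: [0.1, -0.4, -0.6]
finger_gap: 0.5
grasp_force: 19.8
```

Emit:
carry_out([
  [[0,0,0,0],[0,0,-0.05,0],[0,0,-0.15,0],[0,0,-0.2,0],[0,0,-0.2,0]],
])

```text
time_s: 14.5
ee_pos: [0.57, -0.1329, 0.0858]
tcp_rot: [0.712, 0.702, -0.001, -0.002]
wrist_force: [0.5, 0.2, -0.2]
finger_gap: 0.502
grasp_force: 19.8
```

Run:
```python
from h import *
o=st(); print(o["finger_gap"],o["grasp_force"]); im=vision.grab_frame("wrist"); save(im,"w7.png")
for r in vision.tip_of("pocket0","wrist")[:4]: print(np.round(r["centre"]),round(r["confidence"],2),(ray("wrist",r["centre"],.022)*1000).round(1))
```

```text
t 14.5 pos [ 570.  -132.9   85.8] yaw -0.81 q [ 0.5   0.6  -0.52  1.8   0.39  0.85 -0.22]
0.5024742017529419 19.759959876537323
[286. 158.] 0.85 [577.1 -82.8  22. ]
[288. 224.] 0.62 [ 578.1 -131.8   22. ]
```

Emit:
carry_out([
  [[0.003,0,0,0],[0.003,0,-0.06,0],[0.003,0,-0.1,0],[0.003,0,-0.13,0],[0.003,0,-0.14,0]],
])

```text
time_s: 15.1
ee_pos: [0.5725, -0.1323, 0.0516]
tcp_rot: [0.712, 0.702, -0.001, -0.001]
wrist_force: [-0.1, -0.3, -1.3]
finger_gap: 0.502
grasp_force: 19.8
```

Emit:
carry_out([
  [[0,0,0,0],[0,0,-0.007,0],[0,0,-0.012,0],[0,0,-0.012,0]],
])

```text
time_s: 15.5
ee_pos: [0.5736, -0.1322, 0.0513]
tcp_rot: [0.712, 0.702, 0.0, 0.001]
wrist_force: [-4.2, 1.2, 10.5]
finger_gap: 0.507
grasp_force: 19.8
```

Emit:
carry_out([
  [[0,0,0,0],[0,0,0,0],[0,0,0.1,0],[0,0,0.3,0],[0,0,0.36,0]],
], jaw=66)

```text
time_s: 16.0
ee_pos: [0.5757, -0.1321, 0.1443]
tcp_rot: [0.712, 0.702, 0.002, 0.002]
wrist_force: [1.3, -0.3, 0.3]
finger_gap: 0.719
grasp_force: 0.0
```

Emit:
carry_out([
  [[-0.16,0.1,0,0],[-0.32,0.25,0,0],[-0.46,0.4,0,0],[-0.58,0.55,0,0.01],[-0.58,0.7,0,0.02]],
])

```text
time_s: 16.5
ee_pos: [0.4242, 0.0426, 0.1397]
tcp_rot: [0.701, 0.713, -0.002, 0.0]
wrist_force: [1.7, 0.5, 0.8]
finger_gap: 0.717
grasp_force: 0.0
```

Emit:
carry_out([
  [[0,0.1,0,0],[0,0.1,0,0],[0,0.1,0,0],[0,0.1,0,0]],
])

```text
time_s: 16.9
ee_pos: [0.4284, 0.0666, 0.1398]
tcp_rot: [0.701, 0.713, -0.0, 0.0]
wrist_force: [0.7, -0.2, -0.3]
finger_gap: 0.721
grasp_force: 0.0
```

Run:
```python
from h import *
st(); im=blanks("wrist"); save(im,"w8.png")
```

```text
t 16.9 pos [428.4  66.6 139.8] yaw 0.95 q [ 0.27  0.33 -0.67  2.1   0.29  0.8  -0.56]
```

View pics/w8.png

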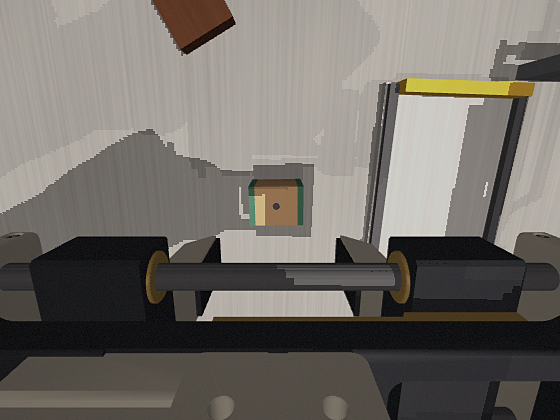

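The third blank is at (276,204), and it is centred and aligned.

Run:
```python
from h import *
st(); print(ray("wrist",(276,206),.04))
```

```text
t 17.05 pos [428.4  66.6 139.8] yaw 0.92 q [ 0.27  0.33 -0.67  2.1   0.29  0.8  -0.56]
[0.42527011 0.07264608 0.04      ]
```

Emit:
carry_out([
  [[-0.008,0.016,-0.15,0],[-0.008,0.016,-0.3,0],[-0.008,0.016,-0.445,0],[-0.008,0.016,-0.445,0],[-0.008,0.016,-0.445,0]],
])

```text
time_s: 17.55
ee_pos: [0.4261, 0.0714, 0.029]
tcp_rot: [0.701, 0.713, -0.001, -0.0]
wrist_force: [0.6, 0.0, 0.3]
finger_gap: 0.716
grasp_force: 0.0
```

Emit:
carry_out([
  [[0,0,0,0],[0,0,0,0],[0,0,0,0],[0,0,0,0],[0,0,0,0]],
], jaw=30)

```text
time_s: 18.05
ee_pos: [0.4272, 0.0716, 0.0299]
tcp_rot: [0.701, 0.713, 0.001, 0.001]
wrist_force: [-0.7, -1.0, 11.1]
finger_gap: 0.499
grasp_force: 20.0
```

Emit:
carry_out([
  [[0,0,0.2,0],[0,-0.15,0.4,-0.02],[0.1,-0.32,0.44,-0.02],[0.25,-0.48,0.44,-0.02],[0.4,-0.63,0.44,-0.02]],
])

```text
time_s: 18.55
ee_pos: [0.516, -0.0766, 0.1405]
tcp_rot: [0.712, 0.702, 0.0, 0.002]
wrist_force: [1.2, 1.9, -0.7]
finger_gap: 0.5
grasp_force: 20.0
```

Emit:
carry_out([
  [[0.15,0,0,0],[0.19,0,-0.05,0],[0.19,0,-0.15,0],[0.19,0,-0.22,0],[0.19,0,-0.25,0]],
])

```text
time_s: 19.05
ee_pos: [0.5607, -0.0735, 0.0744]
tcp_rot: [0.712, 0.703, -0.001, -0.001]
wrist_force: [-0.7, 0.0, -0.8]
finger_gap: 0.501
grasp_force: 20.0
```

Run:
```python
from h import *
vision.grab_frame("wrist"); vision.grab_frame("wrist"); o=st(); print(o["finger_gap"],o["grasp_force"]); im=vision.grab_frame("wrist"); save(im,"w9.png")
for r in vision.tip_of("pocket0","wrist")[:4]: print(np.round(r["centre"]),round(r["confidence"],2),(ray("wrist",r["centre"],.022)*1000).round(1))
```

```text
t 19.15 pos [561.3 -73.6  75.3] yaw -0.73 q [ 0.42  0.6  -0.55  1.86  0.42  0.81 -0.36]
0.49960232231059215 19.96619313955307
```

Emit:
carry_out([
  [[0.03,-0.03,0,0],[0.053,-0.048,0,0],[0.053,-0.048,0,0],[0.053,-0.048,-0.04,0],[0.053,-0.048,-0.07,0]],
])

```text
time_s: 19.75
ee_pos: [0.5754, -0.086, 0.0577]
tcp_rot: [0.712, 0.702, -0.0, -0.0]
wrist_force: [-0.4, -0.4, 0.2]
finger_gap: 0.499
grasp_force: 20.0
```

Emit:
carry_out([
  [[0,0,-0.015,0],[0,0,-0.03,0],[0,0,-0.03,0],[0,0,-0.03,0]],
])

```text
time_s: 20.15
ee_pos: [0.5752, -0.0858, 0.051]
tcp_rot: [0.712, 0.702, -0.0, -0.0]
wrist_force: [-2.0, 0.7, 4.5]
finger_gap: 0.504
grasp_force: 20.0
```

Emit:
carry_out([
  [[0,0,0,0],[0,0,0,0],[0,0,0.1,0],[0,0,0.3,0],[0,0,0.5,-0.09]],
], jaw=66)

```text
time_s: 20.65
ee_pos: [0.5749, -0.0861, 0.1766]
tcp_rot: [0.76, 0.65, -0.001, -0.001]
wrist_force: [1.5, -1.3, 0.6]
finger_gap: 0.718
grasp_force: 0.0
```

Emit:
carry_out([
  [[0,-0.1,0.1,-0.09],[0,-0.25,0.1,-0.18],[0,-0.4,0.1,-0.27],[-0.005,-0.55,0.1,-0.36],[-0.005,-0.64,0.1,-0.45]],
])

```text
time_s: 21.15
ee_pos: [0.5736, -0.2501, 0.2009]
tcp_rot: [0.939, 0.343, -0.0, 0.001]
wrist_force: [0.5, 0.3, -0.7]
finger_gap: 0.721
grasp_force: 0.0
```

Emit:
carry_out([
  [[0,0,0,-0.09],[0,0,0,-0.18],[0,0,0,-0.27],[0,0,0,-0.36],[0,0,0,-0.45]],
], jaw=50)

```text
time_s: 21.65
ee_pos: [0.5745, -0.2461, 0.2009]
tcp_rot: [1.0, -0.002, 0.0, 0.0]
wrist_force: [0.7, 0.4, 0.1]
finger_gap: 0.543
grasp_force: 0.0
```

Run:
```python
from h import *
vision.grab_frame("wrist");vision.grab_frame("wrist");o=st();im=vision.grab_frame("wrist"); save(im,"w10.png")
for n,z in dict(cassette_handle=.055,blank0_c=.042).items():
    for r in vision.tip_of(n,"wrist")[:5]: print(n,np.round(r["centre"]),round(r["confidence"],2),(ray("wrist",r["centre"],z)*1000).round(1))
```

```text
t 21.75 pos [ 574.5 -246.   201. ] yaw -89.99 q [ 0.46  0.48 -0.2   1.61  0.11  1.06 -1.35]
cassette_handle [275. 202.] 0.55 [ 571.2 -243.3   55. ]
cassette_handle [126. 198.] 0.28 [574.4 -93.3  55. ]
blank0_c [217. 200.] 0.68 [ 570.2 -181.7   42. ]
blank0_c [372. 195.] 0.67 [ 576.4 -345.5   42. ]
blank0_c [ 94. 185.] 0.58 [585.2 -54.2  42. ]
blank0_c [336. 284.] 0.56 [ 472.1 -312.9   42. ]
```

View pics/w10.png

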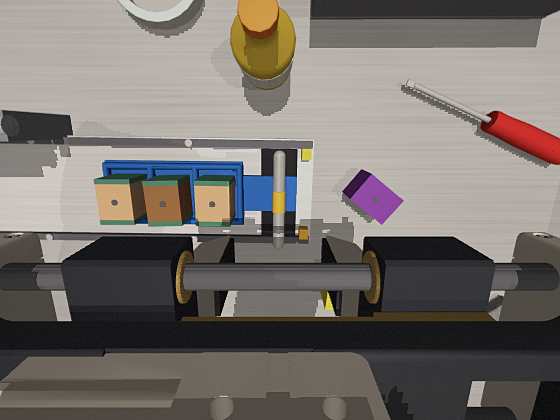

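All three blanks stand in their pockets at (117,203), (165,204) and (215,204). The handle band at (279,203) is under the jaws. I'll grip it and push home.

Emit:
carry_out([
  [[-0.002,0,-0.2,-0.011],[-0.002,0,-0.4,-0.011],[-0.002,0,-0.55,-0.011],[-0.002,0,-0.607,-0.011],[-0.002,0,-0.607,-0.011]],
])

```text
time_s: 22.4
ee_pos: [0.5728, -0.2457, 0.0477]
tcp_rot: [1.0, -0.007, -0.002, -0.001]
wrist_force: [0.4, 0.1, 0.1]
finger_gap: 0.547
grasp_force: 0.0
```

Emit:
carry_out([
  [[0,0,0,0],[0,0,0,0],[0,0,0,0],[0,0,0,0],[0,0,0,0]],
], jaw=5, newtons=25)

```text
time_s: 22.9
ee_pos: [0.5743, -0.2463, 0.0501]
tcp_rot: [1.0, -0.008, 0.001, 0.0]
wrist_force: [-0.6, 0.8, 0.1]
finger_gap: 0.16
grasp_force: 0.0
```

Emit:
carry_out([
  [[0,0,0,0],[0,0,0,0],[0,0,0,0]],
])

```text
time_s: 23.2
ee_pos: [0.5742, -0.2465, 0.0499]
tcp_rot: [1.0, -0.008, 0.0, 0.0]
wrist_force: [-1.3, 0.1, 5.5]
finger_gap: 0.121
grasp_force: 25.0
```

Emit:
carry_out([
  [[0,0.02,0,0],[0.001,0.06,0,0],[0.002,0.11,0,0],[0.003,0.17,0,0],[0.004,0.23,0,0]],
])

```text
time_s: 23.7
ee_pos: [0.5753, -0.1907, 0.0499]
tcp_rot: [1.0, -0.009, 0.001, 0.001]
wrist_force: [-1.4, -7.2, 3.6]
finger_gap: 0.121
grasp_force: 25.0
```

Emit:
carry_out([
  [[0.001,0.06,0,0],[0.002,0.12,0,0],[0.003,0.18,0,0],[0.004,0.24,0,0],[0.005,0.3,0,0]],
])

```text
time_s: 24.2
ee_pos: [0.5766, -0.1156, 0.0499]
tcp_rot: [1.0, -0.009, 0.001, 0.001]
wrist_force: [-0.7, -6.9, 4.5]
finger_gap: 0.12
grasp_force: 25.0
```

Emit:
carry_out([
  [[0.001,0.06,0,0],[0.002,0.12,0,0],[0.003,0.17,0,0],[0.004,0.22,0,0],[0.004,0.25,0,0]],
])

```text
time_s: 24.7
ee_pos: [0.5777, -0.0523, 0.0499]
tcp_rot: [1.0, -0.008, 0.001, 0.001]
wrist_force: [-0.0, -8.3, 4.7]
finger_gap: 0.12
grasp_force: 25.0
```

Emit:
carry_out([
  [[0,0.03,0,0],[0,0.06,0,0],[0,0.08,0,0],[0,0.1,0,0],[0,0.11,0,0]],
])

```text
time_s: 25.2
ee_pos: [0.5777, -0.0257, 0.0499]
tcp_rot: [1.0, -0.008, 0.001, 0.001]
wrist_force: [-0.0, -8.5, 5.8]
finger_gap: 0.12
grasp_force: 25.0
```

Emit:
carry_out([
  [[0,0.01,0,0],[0,0.02,0,0],[0,0.03,0,0],[0,0.03,0,0]],
])

```text
time_s: 25.6
ee_pos: [0.5777, -0.0231, 0.0499]
tcp_rot: [1.0, -0.01, 0.0, 0.004]
wrist_force: [0.6, -19.3, 7.0]
finger_gap: 0.121
grasp_force: 25.0
```

Emit:
carry_out([
  [[0,0.01,0,0],[0,0.015,0,0],[0,0.015,0,0]],
])

```text
time_s: 25.9
ee_pos: [0.5777, -0.023, 0.0499]
tcp_rot: [1.0, -0.012, 0.0, 0.005]
wrist_force: [0.4, -28.6, 7.9]
finger_gap: 0.122
grasp_force: 25.0
```

Emit:
carry_out([
  [[0,-0.03,0,0],[0,-0.03,0,0],[0,-0.03,0,0],[0,-0.03,0,0],[0,-0.03,0,0]],
], jaw=46)

```text
time_s: 26.4
ee_pos: [0.5771, -0.0187, 0.0492]
tcp_rot: [1.0, -0.007, -0.0, -0.0]
wrist_force: [0.3, -0.3, -0.1]
finger_gap: 0.48
grasp_force: 0.0
```

Emit:
carry_out([
  [[0,0,0.1,0],[0,0,0.3,0],[0,0,0.5,0],[-0.1,0,0.7,0],[-0.3,0,0.9,0]],
])

```text
time_s: 26.9
ee_pos: [0.5214, -0.019, 0.2578]
tcp_rot: [1.0, -0.007, 0.002, -0.0]
wrist_force: [-0.8, 0.5, 0.7]
finger_gap: 0.5
grasp_force: 0.0
```

Emit:
carry_out([
  [[-0.1,0.1,0.1,0],[-0.1,0.2,0.1,0],[-0.1,0.3,0.1,0],[-0.1,0.3,0.1,0],[-0.1,0.3,0.1,0]],
])

```text
time_s: 27.4
ee_pos: [0.4951, 0.0558, 0.2802]
tcp_rot: [1.0, -0.007, -0.0, 0.0]
wrist_force: [0.3, -1.1, -0.5]
finger_gap: 0.5
grasp_force: 0.0
```

Run:
```python
from h import *
o=st();im=vision.grab_frame("wrist"); save(im,"w11.png"); vision.grab_frame("top")
for n,z in dict(cassette_handle=.055,clamp_grip=.218,clamp_hinge=.079).items():
  for c in("wrist","top"):
    for r in vision.tip_of(n,c)[:3]: print(n,c,np.round(r["centre"]),round(r["confidence"],2),(ray(c,r["centre"],z)*1000).round(1))
```

```text
t 27.4 pos [495.1  55.8 280.2] yaw -90.75 q [ 0.    0.21 -0.27  1.8   0.06  1.14 -1.87]
cassette_handle wrist [339. 118.] 0.66 [575.6 -21.   55. ]
cassette_handle wrist [249. 119.] 0.37 [576.1  86.4  55. ]
cassette_handle wrist [285. 119.] 0.36 [575.7  43.4  55. ]
cassette_handle top [265. 207.] 0.81 [578.4 -21.9  55. ]
cassette_handle top [268. 212.] 0.43 [562.6 -30.2  55. ]
clamp_grip wrist [210. 119.] 0.22 [570.5  98.2 218. ]
clamp_grip top [223. 166.] 0.61 [668.5  89.5 218. ]
clamp_grip top [364. 286.] 0.54 [ 337.5 -291.8  218. ]
clamp_hinge wrist [243.  48.] 0.95 [647.3  88.9  79. ]
clamp_hinge top [227. 183.] 0.72 [649.2  94.7  79. ]
```

View pics/w11.png

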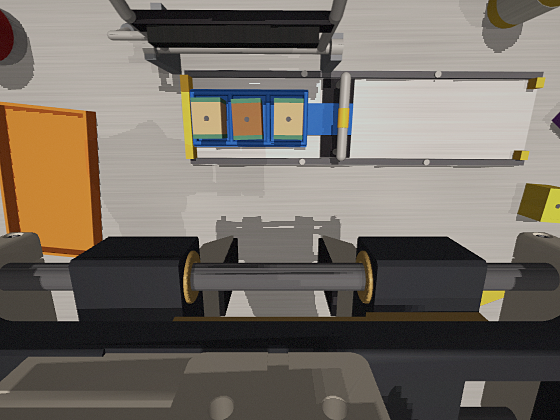

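The cassette is home against the yellow stop at (187,115), and the three blanks are in it. The tray shows at left. The hinge is at about (0.648, 0.090), so the grip is near (0.671, 0.090, 0.218). I'll approach the grip from above with the jaws along x.

Emit:
carry_out([
  [[0,0.05,0.15,0.09],[0.1,0.1,0.18,0.18],[0.2,0.135,0.18,0.27],[0.35,0.135,0.18,0.36],[0.5,0.135,0.18,0.45]],
], jaw=60)

```text
time_s: 28.3
ee_pos: [0.6216, 0.089, 0.3256]
tcp_rot: [0.94, 0.342, 0.0, 0.0]
wrist_force: [-0.1, -0.2, 0.9]
finger_gap: 0.651
grasp_force: 0.0
```

Emit:
carry_out([
  [[0.1,0,0,0.09],[0.2,0,0,0.18],[0.206,0,0,0.27],[0.206,0,0,0.36],[0.206,0,0,0.45]],
])

```text
time_s: 28.8
ee_pos: [0.6721, 0.0886, 0.3247]
tcp_rot: [0.764, 0.646, -0.0, -0.0]
wrist_force: [0.2, 0.6, -0.1]
finger_gap: 0.651
grasp_force: 0.0
```

Emit:
carry_out([
  [[0,0,0,0.09],[0,0,0,0.1],[0,0,0,0.1]],
])

```text
time_s: 29.1
ee_pos: [0.6719, 0.0886, 0.325]
tcp_rot: [0.714, 0.7, -0.0, -0.0]
wrist_force: [0.0, -0.2, -0.2]
finger_gap: 0.654
grasp_force: 0.0
```

Run:
```python
from h import *
o=st();im=vision.grab_frame("wrist"); save(im,"w12.png")
hsv=cv2.cvtColor(im,cv2.COLOR_RGB2HSV); m=((hsv[...,0]<6)|(hsv[...,0]>174))&(hsv[...,1]>150)&(hsv[...,2]>70)
m[230:]=0
n,l,s,c=cv2.connectedComponentsWithStats(m.astype(np.uint8))
for i in range(1,n):
    if s[i,4]>150: print(s[i],c[i].round(1),(ray("wrist",c[i],.218)*1000).round(1))
```

```text
t 29.1 pos [671.9  88.6 325. ] yaw -1.07 q [ 0.1   0.53 -0.53  1.26  0.26  1.41 -0.43]
[ 272  103   17  127 1962] [279.8 165.4] [672.8 128.4 218. ]
```

View pics/w12.png

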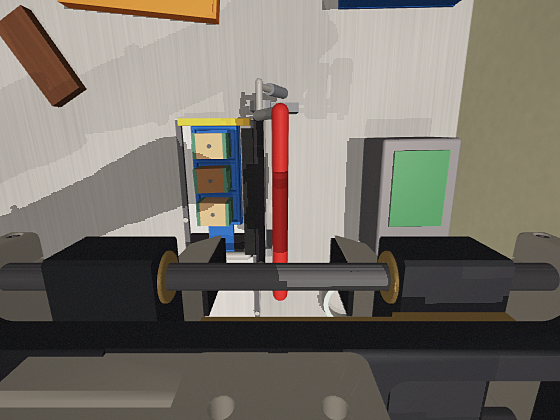

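The red grip's bar is at column 280, x=0.673, centred between the fingers. I'll lower and grip it, then follow the arc in stages.

Emit:
carry_out([
  [[0,0,-0.15,0],[0,0,-0.3,0],[0.002,0,-0.43,0],[0.002,0,-0.448,0],[0.002,0,-0.448,0]],
], jaw=44)

```text
time_s: 29.65
ee_pos: [0.6721, 0.0888, 0.2131]
tcp_rot: [0.713, 0.701, -0.001, -0.0]
wrist_force: [0.1, -0.2, 0.9]
finger_gap: 0.479
grasp_force: 0.0
```

Emit:
carry_out([
  [[0,0,0,0],[0,0,0,0],[0,0,0,0],[0,0,0,0],[0,0,0,0]],
], jaw=5, newtons=20)

```text
time_s: 30.15
ee_pos: [0.6733, 0.089, 0.2142]
tcp_rot: [0.713, 0.702, 0.001, 0.001]
wrist_force: [3.2, 0.9, 1.4]
finger_gap: 0.145
grasp_force: 20.0
```

Emit:
carry_out([
  [[0,0,0,0],[0,0,0,0]],
])

```text
time_s: 30.35
ee_pos: [0.6734, 0.089, 0.2141]
tcp_rot: [0.713, 0.702, 0.001, 0.001]
wrist_force: [3.8, -0.2, 4.3]
finger_gap: 0.143
grasp_force: 20.0
```

Emit:
carry_out([
  [[-0.041,0,0.005,0],[-0.09,0,0.007,0],[-0.14,0,0.005,0],[-0.189,0.002,-0.001,0]],
])

```text
time_s: 30.75
ee_pos: [0.6254, 0.0899, 0.2138]
tcp_rot: [0.712, 0.702, 0.001, 0.0]
wrist_force: [3.1, 1.0, 1.2]
finger_gap: 0.145
grasp_force: 20.0
```

Emit:
carry_out([
  [[-0.048,0,-0.011,0],[-0.095,0.002,-0.026,0],[-0.14,0.002,-0.045,0],[-0.184,0.003,-0.067,0]],
])

```text
time_s: 31.15
ee_pos: [0.5786, 0.0909, 0.1963]
tcp_rot: [0.712, 0.702, 0.0, -0.0]
wrist_force: [1.9, 2.5, -0.5]
finger_gap: 0.145
grasp_force: 20.0
```

Tracking well, so I'll continue over centre.

Emit:
carry_out([
  [[-0.042,0,-0.027,0],[-0.081,0.002,-0.057,0],[-0.117,0.002,-0.09,0],[-0.151,0.003,-0.127,0]],
])

```text
time_s: 31.55
ee_pos: [0.5403, 0.0915, 0.1641]
tcp_rot: [0.712, 0.702, -0.0, -0.0]
wrist_force: [2.5, 1.1, -1.7]
finger_gap: 0.146
grasp_force: 20.0
```

Emit:
carry_out([
  [[-0.03,0,-0.039,0],[-0.056,0.001,-0.081,0],[-0.079,0.001,-0.124,0],[-0.098,0.002,-0.17,0]],
])

```text
time_s: 31.95
ee_pos: [0.5161, 0.0918, 0.121]
tcp_rot: [0.712, 0.702, -0.0, -0.0]
wrist_force: [0.7, 4.1, -2.2]
finger_gap: 0.145
grasp_force: 20.0
```

Emit:
carry_out([
  [[-0.01,0,-0.03,0],[-0.017,0,-0.057,0],[-0.022,0,-0.085,0],[-0.028,0,-0.114,0],[-0.028,0,-0.114,0]],
])

```text
time_s: 32.45
ee_pos: [0.5101, 0.0916, 0.0937]
tcp_rot: [0.712, 0.702, 0.0, 0.0]
wrist_force: [-1.7, 3.4, 3.8]
finger_gap: 0.143
grasp_force: 20.0
```

Emit:
carry_out([
  [[0,0,0,0],[0,0,0,0],[0,0,0,0],[0,0,0,0],[0,0,0,0]],
], jaw=30)

```text
time_s: 32.95
ee_pos: [0.5098, 0.0912, 0.0934]
tcp_rot: [0.713, 0.702, -0.0, 0.0]
wrist_force: [-0.2, 0.2, -0.2]
finger_gap: 0.328
grasp_force: 0.0
```

Emit:
carry_out([
  [[0,0,0,0],[0,0,0,0],[0,0,0,0],[0,0,0,0],[0,0,0,0]],
])

```text
time_s: 33.45
ee_pos: [0.5098, 0.0914, 0.0935]
tcp_rot: [0.712, 0.702, -0.0, 0.0]
wrist_force: [0.6, 0.1, 0.5]
finger_gap: 0.325
grasp_force: 0.0
```

Emit:
carry_out([
  [[0,0,0,0],[0,0,0,0],[0,0,0,0],[0,0,0,0],[0,0,0,0]],
])

```text
time_s: 33.95
ee_pos: [0.5098, 0.0914, 0.0935]
tcp_rot: [0.712, 0.702, 0.0, 0.0]
wrist_force: [-0.3, -0.2, 0.4]
finger_gap: 0.323
grasp_force: 0.0
```

Run:
```python
from h import *
im=vision.grab_frame("scene"); save(cv2.resize(im[130:330,180:440],None,fx=3,fy=3),"s13.png"); vision.grab_frame("wrist")
for n,c,z in [("clamp_grip","wrist",.099),("clamp_grip","scene",.099)]:
    for r in vision.tip_of(n,c)[:3]: print(n,np.round(r["centre"]),round(r["confidence"],2),(ray(c,r["centre"],z)*1000).round(1))
```

```text
clamp_grip [277. 266.] 0.58 [508.1  92.8  99. ]
clamp_grip [295. 185.] 0.86 [514.1  87.2  99. ]
clamp_grip [310. 211.] 0.47 [615.2  50.4  99. ]
```

Emit:
carry_out([
  [[0,0,0,0],[0,0,0,0],[0,0,0,0],[0,0,0,0],[0,0,0,0]],
])

```text
time_s: 34.65
ee_pos: [0.5098, 0.0914, 0.0935]
tcp_rot: [0.712, 0.702, 0.0, 0.0]
wrist_force: [-0.5, 0.5, 0.1]
finger_gap: 0.327
grasp_force: 0.0
```

Emit:
carry_out([
  [[0,0,0,0],[0,0,0,0],[0,0,0,0],[0,0,0,0],[0,0,0,0]],
])

```text
time_s: 35.15
ee_pos: [0.5098, 0.0914, 0.0935]
tcp_rot: [0.712, 0.702, -0.0, -0.0]
wrist_force: [0.6, -0.7, -0.0]
finger_gap: 0.33
grasp_force: 0.0
```

View pics/s13.png

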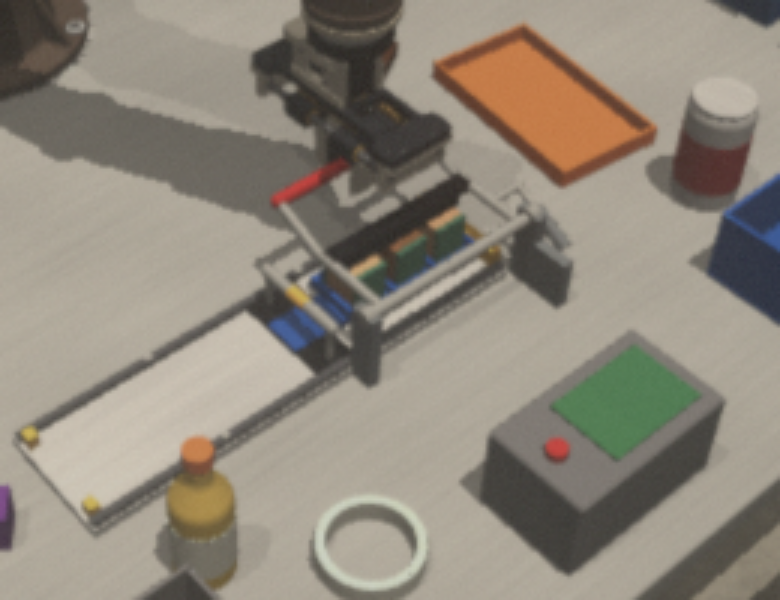

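The clamp is down flat, with the sensor bar on the three blanks in the crop at (400,220) and the red grip at (310,185). It has been held for more than 2.5 s. I'll regrip and swing it back.

Emit:
carry_out([
  [[0,0,0,0],[0,0,0,0],[0,0,0,0],[0,0,0,0],[0,0,0,0]],
], jaw=5, newtons=30)

```text
time_s: 35.65
ee_pos: [0.5101, 0.0914, 0.0936]
tcp_rot: [0.712, 0.702, 0.0, 0.0]
wrist_force: [1.2, -0.5, -1.0]
finger_gap: 0.143
grasp_force: 30.0
```

Emit:
carry_out([
  [[0.006,0,0.029,0],[0.011,0,0.057,0],[0.018,0,0.085,0],[0.028,0,0.114,0]],
])

```text
time_s: 36.05
ee_pos: [0.5174, 0.0912, 0.1225]
tcp_rot: [0.713, 0.702, 0.0, 0.0]
wrist_force: [6.9, 1.4, -10.2]
finger_gap: 0.142
grasp_force: 30.0
```

Emit:
carry_out([
  [[0.019,0,0.046,0],[0.042,-0.001,0.089,0],[0.068,-0.001,0.131,0],[0.098,-0.002,0.17,0]],
])

```text
time_s: 36.45
ee_pos: [0.5408, 0.0909, 0.165]
tcp_rot: [0.712, 0.702, -0.001, -0.001]
wrist_force: [1.4, 1.1, -8.5]
finger_gap: 0.143
grasp_force: 30.0
```

Emit:
carry_out([
  [[0.034,0,0.037,0],[0.07,-0.001,0.07,0],[0.109,-0.002,0.1,0],[0.151,-0.003,0.127,0]],
])

```text
time_s: 36.85
ee_pos: [0.5768, 0.0902, 0.1974]
tcp_rot: [0.712, 0.702, -0.002, -0.001]
wrist_force: [-10.3, -1.5, 8.8]
finger_gap: 0.142
grasp_force: 30.0
```

Emit:
carry_out([
  [[0.044,0,0.022,0],[0.089,-0.001,0.041,0],[0.136,-0.003,0.056,0],[0.184,-0.003,0.067,0]],
])

```text
time_s: 37.25
ee_pos: [0.625, 0.0891, 0.2143]
tcp_rot: [0.712, 0.702, -0.001, -0.0]
wrist_force: [-0.8, -0.3, -0.2]
finger_gap: 0.145
grasp_force: 30.0
```

Emit:
carry_out([
  [[0.049,0,0.006,0],[0.099,0,0.008,0],[0.148,-0.001,0.006,0],[0.193,-0.002,0.001,0],[0.195,-0.002,0.001,0]],
])

```text
time_s: 37.75
ee_pos: [0.6739, 0.0881, 0.2139]
tcp_rot: [0.713, 0.701, -0.001, -0.0]
wrist_force: [-5.7, -4.7, 6.9]
finger_gap: 0.144
grasp_force: 30.0
```

Emit:
carry_out([
  [[0,0,0,0],[0,0,0,0],[0,0,0,0],[0,0,0.1,0],[0,0,0.25,0]],
], jaw=44)

```text
time_s: 38.25
ee_pos: [0.6726, 0.0886, 0.2741]
tcp_rot: [0.712, 0.702, -0.002, -0.001]
wrist_force: [0.9, 0.3, 0.9]
finger_gap: 0.471
grasp_force: 0.0
```

Emit:
carry_out([
  [[0,0,0.2,0],[-0.1,-0.1,0.2,-0.09],[-0.2,-0.25,0.2,-0.18],[-0.3,-0.4,0.2,-0.27],[-0.38,-0.44,0.2,-0.36]],
])

```text
time_s: 38.75
ee_pos: [0.5775, -0.0261, 0.3259]
tcp_rot: [0.883, 0.47, -0.001, 0.001]
wrist_force: [0.7, -0.5, 0.2]
finger_gap: 0.48
grasp_force: 0.0
```

Emit:
carry_out([
  [[0,0,0,-0.09],[0,0,0,-0.18],[0,0,-0.1,-0.27],[0,0,-0.2,-0.36],[0,0,-0.3,-0.45]],
])

```text
time_s: 39.25
ee_pos: [0.5789, -0.0208, 0.2503]
tcp_rot: [0.99, 0.139, 0.001, -0.0]
wrist_force: [1.0, -0.7, 0.2]
finger_gap: 0.48
grasp_force: 0.0
```

Emit:
carry_out([
  [[0,0,-0.1,-0.09],[0,0,-0.2,-0.18],[0,0,-0.2,-0.19],[0,0,-0.2,-0.19]],
])

```text
time_s: 39.65
ee_pos: [0.5789, -0.0207, 0.2013]
tcp_rot: [1.0, -0.006, -0.0, -0.0]
wrist_force: [-0.3, 0.8, 0.3]
finger_gap: 0.478
grasp_force: 0.0
```

Run:
```python
from h import *
vision.grab_frame("wrist"); o=st(); im=vision.grab_frame("wrist"); vision.grab_frame("top")
for n,c,z in [("cassette_handle","wrist",.055),("cassette_handle","top",.055),("clamp_grip","top",.218),("blank0_c","wrist",.042)]:
    for r in vision.tip_of(n,c)[:4]: print(n,c,np.round(r["centre"]),round(r["confidence"],2),(ray(c,r["centre"],z)*1000).round(1))
```

```text
t 39.7 pos [579.5 -20.7 202. ] yaw -90.64 q [ 0.11  0.41 -0.22  1.72  0.1   1.02 -1.74]
cassette_handle wrist [276. 203.] 0.56 [575.5 -19.4  55. ]
cassette_handle wrist [475.  69.] 0.34 [ 698.9 -202.6   55. ]
clamp_grip top [222. 166.] 0.84 [667.6  91.2 218. ]
blank0_c wrist [218. 205.] 0.66 [570.9  42.5  42. ]
```

Emit:
carry_out([
  [[-0.008,0,-0.2,-0.004],[-0.008,-0.003,-0.4,-0.004],[-0.008,-0.003,-0.55,-0.004],[-0.008,-0.003,-0.608,-0.004],[-0.008,-0.003,-0.608,-0.004]],
])

```text
time_s: 40.5
ee_pos: [0.5758, -0.0219, 0.0474]
tcp_rot: [1.0, -0.011, -0.002, 0.0]
wrist_force: [-0.5, -0.0, -0.4]
finger_gap: 0.476
grasp_force: 0.0
```

Emit:
carry_out([
  [[0,0,0,0],[0,0,0,0],[0,0,0,0],[0,0,0,0],[0,0,0,0]],
], jaw=5, newtons=25)

```text
time_s: 41.0
ee_pos: [0.5775, -0.0233, 0.0497]
tcp_rot: [1.0, -0.011, 0.001, 0.001]
wrist_force: [-0.5, -4.4, 6.0]
finger_gap: 0.12
grasp_force: 25.0
```

Emit:
carry_out([
  [[0,0,0,0],[0,0,0,0],[0,0,0,0]],
])

```text
time_s: 41.3
ee_pos: [0.5775, -0.0233, 0.0498]
tcp_rot: [1.0, -0.011, 0.001, 0.001]
wrist_force: [-0.9, -5.8, 4.8]
finger_gap: 0.121
grasp_force: 25.0
```

Now I'll draw it out, ramping up gently.

Emit:
carry_out([
  [[0,-0.02,0,0],[-0.001,-0.06,0,0],[-0.002,-0.11,0,0],[-0.003,-0.17,0,0],[-0.004,-0.23,0,0]],
])

```text
time_s: 41.8
ee_pos: [0.5769, -0.0769, 0.0497]
tcp_rot: [1.0, -0.009, 0.001, -0.001]
wrist_force: [0.6, 7.4, 5.4]
finger_gap: 0.12
grasp_force: 25.0
```

Emit:
carry_out([
  [[-0.001,-0.06,0,0],[-0.002,-0.12,0,0],[-0.003,-0.18,0,0],[-0.004,-0.24,0,0],[-0.005,-0.3,0,0]],
])

```text
time_s: 42.3
ee_pos: [0.5758, -0.152, 0.0498]
tcp_rot: [1.0, -0.009, 0.001, -0.001]
wrist_force: [0.5, 8.2, 5.5]
finger_gap: 0.119
grasp_force: 25.0
```

Emit:
carry_out([
  [[-0.001,-0.06,0,0],[-0.002,-0.12,0,0],[-0.003,-0.17,0,0],[-0.004,-0.22,0,0],[-0.004,-0.25,0,0]],
])

```text
time_s: 42.8
ee_pos: [0.5747, -0.2151, 0.0498]
tcp_rot: [1.0, -0.01, 0.001, -0.001]
wrist_force: [0.3, 8.6, 6.6]
finger_gap: 0.121
grasp_force: 25.0
```

Emit:
carry_out([
  [[0,-0.03,0,0],[-0.001,-0.06,0,0],[-0.001,-0.09,0,0],[-0.001,-0.11,0,0],[-0.002,-0.125,0,0]],
])

```text
time_s: 43.3
ee_pos: [0.5745, -0.2454, 0.0498]
tcp_rot: [1.0, -0.01, 0.001, -0.001]
wrist_force: [0.6, 9.4, 6.5]
finger_gap: 0.12
grasp_force: 25.0
```

Emit:
carry_out([
  [[0,-0.01,0,0],[0,-0.02,0,0],[0,-0.03,0,0],[0,-0.04,0,0],[0,-0.045,0,0]],
])

```text
time_s: 43.8
ee_pos: [0.5745, -0.2518, 0.0498]
tcp_rot: [1.0, -0.008, 0.0, -0.004]
wrist_force: [-2.9, 21.2, 13.8]
finger_gap: 0.123
grasp_force: 25.0
```

Emit:
carry_out([
  [[0,0.02,0,0],[0,0.02,0,0],[0,0.02,0,0],[0,0.02,0,0],[0,0.02,0.1,0]],
], jaw=50)

```text
time_s: 44.3
ee_pos: [0.5706, -0.2545, 0.071]
tcp_rot: [1.0, -0.011, -0.003, -0.001]
wrist_force: [1.0, -0.4, 0.5]
finger_gap: 0.503
grasp_force: 0.0
```

Emit:
carry_out([
  [[0,0,0.15,0],[0,0,0.3,0.09],[0,0.06,0.38,0.18],[0,0.12,0.38,0.27],[0,0.18,0.38,0.36]],
], jaw=64)

```text
time_s: 44.8
ee_pos: [0.5733, -0.2098, 0.1698]
tcp_rot: [0.963, 0.271, 0.001, 0.001]
wrist_force: [-0.0, 0.4, -0.0]
finger_gap: 0.695
grasp_force: 0.0
```

Emit:
carry_out([
  [[0,0.07,0,0.09],[0,0.07,0,0.18],[0,0.07,0,0.27],[0,0.07,0,0.36],[0,0.07,0,0.45]],
])

```text
time_s: 45.3
ee_pos: [0.5729, -0.1927, 0.1687]
tcp_rot: [0.809, 0.587, -0.0, 0.0]
wrist_force: [0.5, -1.0, -0.2]
finger_gap: 0.697
grasp_force: 0.0
```

Emit:
carry_out([
  [[0,0,0,0.09],[0,0,0,0.18],[0,0,0,0.19],[0,0,0,0.19]],
])

```text
time_s: 45.7
ee_pos: [0.5729, -0.1924, 0.1686]
tcp_rot: [0.716, 0.698, -0.0, -0.0]
wrist_force: [0.3, -0.2, 0.1]
finger_gap: 0.699
grasp_force: 0.0
```

Run:
```python
from h import *
vision.grab_frame("wrist"); o=st(); im=blanks("wrist",.062); save(im,"w14.png"); t=vision.grab_frame("top"); save(t,"t14.png")
hsv=cv2.cvtColor(t,cv2.COLOR_RGB2HSV); m=((hsv[...,0]<16)&(hsv[...,0]>6)&(hsv[...,1]>190)&(hsv[...,2]>90)).astype(np.uint8); m[:,:90]=0; m[:,200:]=0; m[:190]=0
ct=max(cv2.findContours(m,0,2)[0],key=cv2.contourArea)[:,0,:]
P=np.array([ray("top",p,.012)[:2] for p in ct])*1000
print("tray",cv2.minAreaRect(P.astype(np.float32)))
for r in vision.tip_of("tray","top")[:2]: print(r["centre"],ray("top",r["centre"],0))
for r in vision.tip_of("cassette_handle","top")[:1]: print(r["centre"],ray("top",r["centre"],.055))
```

```text
t 45.75 pos [ 573.  -192.3  168.7] yaw -1.47 q [ 0.66  0.55 -0.62  1.67  0.36  1.04 -0.11]
0.81 [270.0, 302.8, 30.5, 15.8] [57. 26. 68.] c [ 575.5 -291.8] s [28.2 13.2] long ang -1.4
0.56 [252.0, 177.6, 52.4, 47.1] [131. 114.  85.] c [ 572.8 -182.3] s [47.7 40.3] long ang -1.4
  tip [279. 199.] 0.78 [ 572.6 -185.8   42. ]
tray ((584.4725341796875, 382.1023254394531), (63.279632568359375, 135.21304321289062), 23.896791458129883)
[138.4, 238.4] [0.48756163 0.37952859 0.        ]
```

Emit:
carry_out([
  [[0.002,0.028,-0.1,0],[0.002,0.028,-0.25,0],[0.002,0.028,-0.4,0],[0.002,0.028,-0.47,0],[0.002,0.028,-0.47,0]],
])

```text
time_s: 46.55
ee_pos: [0.5717, -0.1845, 0.0486]
tcp_rot: [0.715, 0.699, -0.001, -0.002]
wrist_force: [-1.1, 0.5, -0.0]
finger_gap: 0.696
grasp_force: 0.0
```

Emit:
carry_out([
  [[0,0,0,0],[0,0,0,0],[0,0,0,0],[0,0,0,0],[0,0,0,0]],
], jaw=30, newtons=20)

```text
time_s: 47.05
ee_pos: [0.5746, -0.185, 0.0527]
tcp_rot: [0.715, 0.699, 0.001, 0.001]
wrist_force: [-0.6, -0.2, 7.4]
finger_gap: 0.502
grasp_force: 20.0
```

Emit:
carry_out([
  [[0,0,0.04,0],[0,0,0.12,0],[0,0,0.24,0],[0,0,0.4,0],[0,0,0.5,0]],
])

```text
time_s: 47.55
ee_pos: [0.5743, -0.1846, 0.1798]
tcp_rot: [0.715, 0.7, 0.001, 0.001]
wrist_force: [-0.5, -1.0, -1.0]
finger_gap: 0.499
grasp_force: 20.0
```

Emit:
carry_out([
  [[-0.18,0.05,0.04,0.04],[-0.34,0.14,0.08,0.13],[-0.44,0.28,0.08,0.22],[-0.44,0.46,0.08,0.31],[-0.44,0.64,0.08,0.4]],
])

```text
time_s: 48.05
ee_pos: [0.4627, -0.0244, 0.1973]
tcp_rot: [0.462, 0.887, -0.001, 0.001]
wrist_force: [1.1, 0.0, -0.6]
finger_gap: 0.499
grasp_force: 20.0
```

Emit:
carry_out([
  [[0,0.18,0,0.09],[0,0.36,0,0.18],[0,0.54,0,0.27],[0,0.72,0,0.36],[0,0.9,0,0.45]],
])

```text
time_s: 48.55
ee_pos: [0.4634, 0.2016, 0.1971]
tcp_rot: [0.126, 0.992, -0.0, 0.001]
wrist_force: [0.5, -1.5, -0.3]
finger_gap: 0.502
grasp_force: 20.0
```

Emit:
carry_out([
  [[0,0.15,0,0.08],[0.05,0.3,0,0.08],[0.1,0.45,0,0.08],[0.15,0.6,0,0.08],[0.15,0.65,0,0.08]],
])

```text
time_s: 49.05
ee_pos: [0.5012, 0.3664, 0.1969]
tcp_rot: [0.065, 0.998, 0.001, 0.0]
wrist_force: [-0.0, 0.3, -1.0]
finger_gap: 0.502
grasp_force: 20.0
```

Emit:
carry_out([
  [[0,0,0,0],[0,0,0,0],[0,0,0,0]],
])

```text
time_s: 49.35
ee_pos: [0.5013, 0.3608, 0.1964]
tcp_rot: [0.066, 0.998, -0.001, 0.0]
wrist_force: [0.1, 0.2, -0.5]
finger_gap: 0.502
grasp_force: 20.0
```

```bash
cat > tr.py <<'E'
from h import *
o=st(); print(o["finger_gap"],o["grasp_force"]); im=vision.grab_frame("wrist"); save(im,"tr.png"); C=cal("wrist")
for r in vision.tip_of("tray","wrist")[:3]: print(np.round(r["centre"]),round(r["confidence"],2),(ray("wrist",r["centre"],0,C)*1000).round(1))
for r in vision.masks_of("tray","wrist")[:2]:
    ct=max(cv2.findContours(r["region"].astype(np.uint8),0,2)[0],key=cv2.contourArea)[:,0,:]
    a=cv2.approxPolyDP(ct,6,True)[:,0]; print(round(r["confidence"],2),[(p.tolist(),(ray("wrist",p,.022,C)*1000).round()[:2].tolist()) for p in a])
E
python3 tr.py
```

```text
t 49.35 pos [501.3 360.8 196.4] yaw 82.39 q [-0.1   0.66 -0.98  1.59  0.58  1.21  0.24]
0.5018930980265188 19.998327791690826
[290. 181.] 0.83 [490.1 376.1   0. ]
0.85 [([353, 84], [397.0, 451.0]), ([232, 87], [384.0, 330.0]), ([239, 218], [520.0, 314.0]), ([313, 216], [529.0, 397.0]), ([322, 235], [553.0, 405.0]), ([346, 241], [564.0, 431.0])]
```

Emit:
carry_out([
  [[0.1,0.02,0,0],[0.2,0.04,-0.1,0.01],[0.217,0.04,-0.3,0.01],[0.217,0.04,-0.48,0.01],[0.217,0.04,-0.6,0.01]],
])

```text
time_s: 50.0
ee_pos: [0.5549, 0.3704, 0.0428]
tcp_rot: [0.058, 0.998, -0.001, -0.001]
wrist_force: [-0.8, -1.2, -0.2]
finger_gap: 0.502
grasp_force: 20.0
```

Emit:
carry_out([
  [[0,0,-0.02,0],[0,0,-0.035,0],[0,0,-0.045,0],[0,0,-0.045,0],[0,0,-0.045,0]],
])

```text
time_s: 50.5
ee_pos: [0.556, 0.3732, 0.0366]
tcp_rot: [0.058, 0.998, 0.001, 0.001]
wrist_force: [0.2, -0.6, -0.5]
finger_gap: 0.501
grasp_force: 20.0
```

Emit:
carry_out([
  [[0,0,-0.007,0],[0,0,-0.008,0],[0,0,-0.008,0]],
])

```text
time_s: 50.8
ee_pos: [0.5559, 0.3731, 0.0347]
tcp_rot: [0.058, 0.998, 0.0, 0.001]
wrist_force: [-1.3, -2.7, 10.1]
finger_gap: 0.498
grasp_force: 20.0
```

Emit:
carry_out([
  [[0,0,0,0],[0,0,0,0],[0,0,0.1,0],[0,0,0.3,0],[-0.05,0,0.48,0]],
], jaw=64)

```text
time_s: 51.3
ee_pos: [0.5438, 0.372, 0.1539]
tcp_rot: [0.059, 0.998, -0.0, -0.0]
wrist_force: [1.0, 0.1, 0.2]
finger_gap: 0.695
grasp_force: 0.0
```

Emit:
carry_out([
  [[-0.12,-0.1,0.12,-0.08],[-0.24,-0.22,0.16,-0.17],[-0.32,-0.38,0.16,-0.26],[-0.32,-0.56,0.16,-0.35],[-0.32,-0.74,0.16,-0.44]],
])

```text
time_s: 51.8
ee_pos: [0.462, 0.1864, 0.1933]
tcp_rot: [0.395, 0.919, 0.0, 0.0]
wrist_force: [1.2, -1.3, -0.1]
finger_gap: 0.696
grasp_force: 0.0
```

Emit:
carry_out([
  [[0,-0.18,0,-0.09],[0,-0.36,0,-0.18],[0,-0.54,0,-0.27],[0,-0.72,0,-0.36],[0,-0.9,0,-0.45]],
])

```text
time_s: 52.3
ee_pos: [0.4625, -0.0391, 0.1933]
tcp_rot: [0.689, 0.725, 0.0, 0.0]
wrist_force: [0.7, 0.4, -0.6]
finger_gap: 0.699
grasp_force: 0.0
```

Emit:
carry_out([
  [[0.1,-0.15,0,-0.05],[0.2,-0.3,0,-0.05],[0.32,-0.4,0,-0.05],[0.44,-0.42,0,-0.05],[0.44,-0.42,0,-0.05]],
])

```text
time_s: 52.8
ee_pos: [0.5758, -0.1437, 0.1925]
tcp_rot: [0.715, 0.699, 0.001, 0.0]
wrist_force: [0.4, 0.4, 0.1]
finger_gap: 0.696
grasp_force: 0.0
```

Run:
```python
from h import *
vision.grab_frame("wrist"); vision.grab_frame("wrist"); o=st(); im=blanks("wrist",.062)
vision.grab_frame("top")
for n,z in (("blank0_c",.024),("blank0_c",.04)):
  for r in vision.tip_of(n,"top")[:6]: print(np.round(r["centre"]),round(r["confidence"],2),(ray("top",r["centre"],z)*1000).round())
```

```text
t 52.9 pos [ 572.8 -141.8  192.5] yaw -1.2 q [ 0.59  0.5  -0.63  1.68  0.33  1.06 -0.16]
0.54 [200.1, 315.4, 9.4, 5.8] [98. 79. 21.] c [ 488.6 -265.1] s [9.9 4.9] long ang -1.1
0.22 [231.6, 119.4, 98.9, 189.1] [ 63.  94. 136.] c [ 574.  -132.1] s [139.6  64.5] long ang 88.7
[231. 184.] 0.62 [656.  86.  24.]
[137. 216.] 0.46 [557. 381.  24.]
[370. 208.] 0.45 [ 578. -349.   24.]
[361. 245.] 0.44 [ 462. -318.   24.]
[231. 184.] 0.62 [653.  84.  40.]
[137. 216.] 0.46 [555. 376.  40.]
[370. 208.] 0.45 [ 576. -347.   40.]
[361. 245.] 0.44 [ 461. -316.   40.]
```

Emit:
carry_out([
  [[0.006,0.02,-0.15,0],[0.006,0.02,-0.3,0],[0.006,0.02,-0.45,0],[0.006,0.02,-0.55,0],[0.006,0.02,-0.56,0]],
])

```text
time_s: 53.7
ee_pos: [0.5719, -0.1372, 0.0502]
tcp_rot: [0.715, 0.7, -0.002, -0.002]
wrist_force: [-0.1, 0.1, 0.1]
finger_gap: 0.699
grasp_force: 0.0
```

Emit:
carry_out([
  [[0,0,0,0],[0,0,0,0],[0,0,0,0],[0,0,0,0],[0,0,0,0]],
], jaw=30)

```text
time_s: 54.2
ee_pos: [0.5755, -0.1374, 0.0548]
tcp_rot: [0.715, 0.699, 0.001, 0.001]
wrist_force: [-1.1, 0.1, 7.4]
finger_gap: 0.499
grasp_force: 20.0
```

Emit:
carry_out([
  [[0,0,0.04,0],[0,0,0.12,0],[0,0,0.24,0],[0,0,0.4,0],[0,0,0.5,0]],
])

```text
time_s: 54.7
ee_pos: [0.5751, -0.1371, 0.1816]
tcp_rot: [0.715, 0.7, 0.001, 0.001]
wrist_force: [-0.5, -0.4, -0.9]
finger_gap: 0.493
grasp_force: 20.0
```

Emit:
carry_out([
  [[-0.18,0.05,0.04,0.04],[-0.34,0.14,0.08,0.13],[-0.44,0.28,0.08,0.22],[-0.44,0.46,0.08,0.31],[-0.44,0.64,0.08,0.4]],
])

```text
time_s: 55.2
ee_pos: [0.4635, 0.0231, 0.1992]
tcp_rot: [0.462, 0.887, -0.0, 0.001]
wrist_force: [1.3, 0.2, -0.5]
finger_gap: 0.5
grasp_force: 20.0
```

Emit:
carry_out([
  [[0,0.18,0,0.09],[0,0.36,0,0.18],[0,0.54,0,0.27],[0,0.72,0,0.36],[0,0.9,0,0.45]],
])

```text
time_s: 55.7
ee_pos: [0.4642, 0.2492, 0.199]
tcp_rot: [0.126, 0.992, -0.0, 0.001]
wrist_force: [0.6, 0.2, 0.1]
finger_gap: 0.498
grasp_force: 20.0
```

Emit:
carry_out([
  [[0.02,0.15,0,0.08],[0.05,0.3,0,0.09],[0.1,0.45,0,0.09],[0.12,0.53,0,0.09],[0.12,0.53,0,0.09]],
])

```text
time_s: 56.2
ee_pos: [0.4937, 0.3834, 0.1988]
tcp_rot: [0.056, 0.998, 0.001, -0.0]
wrist_force: [0.3, -0.3, -0.6]
finger_gap: 0.502
grasp_force: 20.0
```

Emit:
carry_out([
  [[0,0,0,0],[0,0,0,0],[0,0,0,0]],
])

```text
time_s: 56.5
ee_pos: [0.4947, 0.3788, 0.1983]
tcp_rot: [0.058, 0.998, -0.0, 0.0]
wrist_force: [0.5, 0.5, -1.3]
finger_gap: 0.498
grasp_force: 20.0
```

```bash
python3 tr.py; python3 -c "
from h import *
for r in vision.tip_of('blank0_c','wrist')[:4]: print(np.round(r['centre']),round(r['confidence'],2),(ray('wrist',r['centre'],.024)*1000).round(1))"
```

```text
t 56.5 pos [494.7 378.8 198.3] yaw 83.3 q [-0.13  0.66 -0.98  1.58  0.58  1.22  0.23]
0.49835532725130793 19.999484717845917
[275. 190.] 0.85 [492.5 375.5   0. ]
0.77 [([335, 96], [398.0, 449.0]), ([219, 97], [385.0, 331.0]), ([226, 235], [533.0, 314.0]), ([241, 207], [502.0, 336.0]), ([313, 206], [511.0, 417.0]), ([331, 235], [547.0, 434.0])]
```

Emit:
carry_out([
  [[0,0,-0.15,0],[0,0,-0.3,0],[0,0,-0.45,0],[0,0,-0.57,0],[0,0,-0.62,0]],
])

```text
time_s: 57.2
ee_pos: [0.4935, 0.3785, 0.0401]
tcp_rot: [0.058, 0.998, -0.001, -0.001]
wrist_force: [-0.2, -0.2, 0.3]
finger_gap: 0.5
grasp_force: 20.0
```

Emit:
carry_out([
  [[0,0,-0.01,0],[0,0,-0.018,0],[0,0,-0.027,0],[0,0,-0.03,0],[0,0,-0.03,0]],
])

```text
time_s: 57.7
ee_pos: [0.4949, 0.3807, 0.0368]
tcp_rot: [0.058, 0.998, 0.001, 0.001]
wrist_force: [0.4, 0.0, 4.9]
finger_gap: 0.498
grasp_force: 20.0
```

Contact with the tray floor. I'll release and go back for the last one, at about (0.575,-0.0885).

Emit:
carry_out([
  [[0,0,0,0],[0,0,0,0],[0,0,0.1,0],[0,0,0.3,0],[0,0,0.48,0]],
], jaw=64)

```text
time_s: 58.2
ee_pos: [0.4938, 0.38, 0.1567]
tcp_rot: [0.058, 0.998, -0.0, -0.001]
wrist_force: [1.8, 0.1, 0.1]
finger_gap: 0.698
grasp_force: 0.0
```

Emit:
carry_out([
  [[-0.06,-0.14,0.12,-0.08],[-0.12,-0.3,0.16,-0.17],[-0.12,-0.48,0.16,-0.26],[-0.12,-0.66,0.16,-0.35],[-0.12,-0.84,0.16,-0.44]],
])

```text
time_s: 58.7
ee_pos: [0.464, 0.1684, 0.1957]
tcp_rot: [0.395, 0.919, 0.0, 0.0]
wrist_force: [2.3, -0.8, -0.4]
finger_gap: 0.694
grasp_force: 0.0
```

Emit:
carry_out([
  [[0,-0.18,0,-0.09],[0,-0.36,0,-0.18],[0,-0.54,0,-0.27],[0,-0.72,0,-0.36],[0,-0.9,0,-0.45]],
])

```text
time_s: 59.2
ee_pos: [0.4639, -0.0566, 0.1958]
tcp_rot: [0.689, 0.725, 0.0, 0.0]
wrist_force: [0.3, 0.1, -0.4]
finger_gap: 0.699
grasp_force: 0.0
```

Emit:
carry_out([
  [[0.1,-0.12,0,-0.04],[0.24,-0.14,0,-0.04],[0.38,-0.14,0,-0.04],[0.44,-0.14,0,-0.04],[0.44,-0.14,0,-0.04]],
])

```text
time_s: 59.7
ee_pos: [0.5759, -0.0895, 0.1951]
tcp_rot: [0.709, 0.705, 0.001, -0.0]
wrist_force: [-1.0, 0.4, -0.0]
finger_gap: 0.697
grasp_force: 0.0
```

Run:
```python
from h import *
vision.grab_frame("wrist"); vision.grab_frame("wrist"); o=st(); im=blanks("wrist",.062)
vision.grab_frame("top")
for r in vision.tip_of("blank0_c","top")[:6]: print(np.round(r["centre"]),round(r["confidence"],2),(ray("top",r["centre"],.024)*1000).round())
```

```text
t 59.8 pos [573.7 -89.4 195.1] yaw -0.29 q [ 0.51  0.49 -0.64  1.7   0.33  1.06 -0.24]
0.62 [219.2, 0.3, 340.8, 314.7] [144. 133. 130.] c [667.6 -35. ] s [290.7 233.5] long ang -0.4
  tip [282. 201.] 0.28 [575.9 -92.   42. ]
[362. 244.] 0.76 [ 464. -322.   24.]
[137. 214.] 0.64 [563. 381.  24.]
[373. 205.] 0.54 [ 587. -358.   24.]
```

Emit:
carry_out([
  [[0.005,0,-0.15,-0.008],[0.005,0,-0.3,-0.008],[0.005,0,-0.45,-0.008],[0.005,0,-0.55,-0.008],[0.005,0,-0.57,-0.008]],
])

```text
time_s: 60.55
ee_pos: [0.5732, -0.09, 0.0504]
tcp_rot: [0.714, 0.701, -0.002, -0.002]
wrist_force: [-0.6, -0.2, 0.7]
finger_gap: 0.698
grasp_force: 0.0
```

Emit:
carry_out([
  [[0,0,0,0],[0,0,0,0],[0,0,0,0],[0,0,0,0],[0,0,0,0]],
], jaw=30)

```text
time_s: 61.05
ee_pos: [0.5767, -0.0899, 0.0547]
tcp_rot: [0.714, 0.701, 0.001, 0.001]
wrist_force: [-0.9, 0.3, 7.6]
finger_gap: 0.5
grasp_force: 20.0
```

Emit:
carry_out([
  [[0,0,0.04,0],[0,0,0.12,0],[0,0,0.24,0],[0,0,0.4,0],[0,0,0.5,0]],
])

```text
time_s: 61.55
ee_pos: [0.5764, -0.0895, 0.1817]
tcp_rot: [0.713, 0.701, 0.001, 0.001]
wrist_force: [1.5, -0.8, -0.0]
finger_gap: 0.503
grasp_force: 20.0
```

Emit:
carry_out([
  [[-0.18,0.05,0.04,0.04],[-0.34,0.14,0.08,0.13],[-0.44,0.28,0.08,0.22],[-0.44,0.46,0.08,0.31],[-0.44,0.64,0.08,0.4]],
])

```text
time_s: 62.05
ee_pos: [0.465, 0.0707, 0.1993]
tcp_rot: [0.46, 0.888, -0.0, 0.001]
wrist_force: [0.7, -0.8, -0.4]
finger_gap: 0.503
grasp_force: 20.0
```

Emit:
carry_out([
  [[0,0.18,0,0.09],[0,0.36,0,0.18],[-0.03,0.54,0,0.27],[-0.06,0.72,0,0.36],[-0.1,0.88,0,0.45]],
])

```text
time_s: 62.55
ee_pos: [0.4402, 0.2923, 0.199]
tcp_rot: [0.124, 0.992, 0.0, 0.001]
wrist_force: [1.0, 0.4, -0.2]
finger_gap: 0.5
grasp_force: 20.0
```

Emit:
carry_out([
  [[-0.02,0.15,0,0.08],[-0.03,0.3,0,0.09],[-0.03,0.37,0,0.09],[-0.03,0.37,0,0.09],[-0.03,0.37,0,0.09]],
])

```text
time_s: 63.05
ee_pos: [0.433, 0.3823, 0.1984]
tcp_rot: [0.056, 0.998, -0.0, 0.0]
wrist_force: [-0.6, 0.2, -0.3]
finger_gap: 0.5
grasp_force: 20.0
```

```bash
python3 tr.py; python3 -c "
from h import *
for r in vision.tip_of('blank0_c','wrist')[:4]: print(np.round(r['centre']),round(r['confidence'],2),(ray('wrist',r['centre'],.024)*1000).round(1))"
```

```text
t 63.05 pos [433.  382.3 198.4] yaw 83.58 q [-0.14  0.6  -1.02  1.69  0.55  1.17  0.15]
0.5002557104258215 19.986070096492767
0.74 [([223, 156], [383.0, 328.0]), ([228, 235], [473.0, 319.0]), ([241, 214], [449.0, 338.0]), ([313, 213], [457.0, 419.0]), ([333, 236], [487.0, 439.0]), ([336, 155], [396.0, 448.0])]
[283. 296.] 0.61 [557.7 372.9  24. ]
```

Emit:
carry_out([
  [[0,0.005,-0.15,0],[0,0.005,-0.3,0],[0,0.005,-0.45,0],[0,0.005,-0.57,0],[0,0.005,-0.62,0]],
])

```text
time_s: 63.75
ee_pos: [0.4327, 0.3816, 0.0404]
tcp_rot: [0.057, 0.998, -0.002, -0.001]
wrist_force: [0.7, -0.1, 0.9]
finger_gap: 0.498
grasp_force: 20.0
```

Emit:
carry_out([
  [[0,0,-0.01,0],[0,0,-0.018,0],[0,0,-0.026,0],[0,0,-0.029,0],[0,0,-0.029,0]],
])

```text
time_s: 64.25
ee_pos: [0.4336, 0.3844, 0.0368]
tcp_rot: [0.056, 0.998, 0.001, 0.001]
wrist_force: [1.1, -0.1, 3.8]
finger_gap: 0.493
grasp_force: 20.0
```

Contact. I'll release, withdraw to the middle and check the final state in numbers, since the picture allowance is used up.

Emit:
carry_out([
  [[0,0,0,0],[0,0,0,0],[0,0,0.1,0],[0,0,0.3,0],[0,0,0.48,0]],
], jaw=64)

```text
time_s: 64.75
ee_pos: [0.4325, 0.3838, 0.157]
tcp_rot: [0.056, 0.998, -0.0, -0.001]
wrist_force: [1.1, 1.4, 0.4]
finger_gap: 0.695
grasp_force: 0.0
```

Emit:
carry_out([
  [[0,-0.1,0.15,0],[0,-0.25,0.3,0],[0,-0.42,0.4,0],[0,-0.6,0.5,0],[0,-0.78,0.5,0]],
])

```text
time_s: 65.25
ee_pos: [0.4335, 0.1891, 0.2834]
tcp_rot: [0.055, 0.998, 0.001, 0.002]
wrist_force: [1.5, 0.1, 0.2]
finger_gap: 0.696
grasp_force: 0.0
```

Emit:
carry_out([
  [[0,-0.18,0,0],[0,-0.36,0,0],[0,-0.5,0,0],[0,-0.5,0,0],[0,-0.5,0,0]],
])

```text
time_s: 65.75
ee_pos: [0.433, 0.0632, 0.2808]
tcp_rot: [0.057, 0.998, -0.0, 0.0]
wrist_force: [0.3, 0.5, 0.1]
finger_gap: 0.698
grasp_force: 0.0
```

Run:
```python
from h import *
st()
for c in("top","scene"):
  im=vision.grab_frame(c)
  for n,z in [("blank0_c",.024),("clamp_grip",.218),("cassette_handle",.055)]:
    for r in vision.tip_of(n,c)[:6]: print(c,n,np.round(r["centre"]),round(r["confidence"],2),(ray(c,r["centre"],z)*1000).round())
  # texture at expected blank tops in the tray
  for p in [(.557,.373,.044),(.495,.38,.044),(.433,.385,.044),(.525,.376,.004)]:
    u=proj(c,p).round().astype(int); print(c,p,u,im[u[1]-1:u[1]+2,u[0]-1:u[0]+2].mean((0,1)).round())
```

```text
t 65.75 pos [433.   63.2 280.8] yaw 83.41 q [ 0.74  0.29 -1.2   1.88  0.29  1.17  0.89]
top blank0_c [142. 220.] 0.64 [544. 363.  24.]
top blank0_c [372. 206.] 0.54 [ 583. -355.   24.]
top blank0_c [363. 245.] 0.47 [ 462. -324.   24.]
top blank0_c [411. 280.] 0.35 [ 354. -468.   24.]
top blank0_c [175. 284.] 0.2 [344. 255.  24.]
top clamp_grip [222. 163.] 0.7 [675.  93. 218.]
top clamp_grip [264. 210.] 0.2 [544. -24. 218.]
top (0.557, 0.373, 0.044) [137 215] [164. 134.  83.]
top (0.495, 0.38, 0.044) [134 235] [131.  88.  52.]
top (0.433, 0.385, 0.044) [132 255] [161. 133.  83.]
top (0.525, 0.376, 0.004) [140 226] [179. 107.  14.]
scene blank0_c [160. 267.] 0.93 [ 464. -323.   24.]
scene blank0_c [371. 173.] 0.78 [560. 353.  24.]
scene blank0_c [174. 302.] 0.78 [ 578. -351.   24.]
scene blank0_c [340. 180.] 0.63 [521. 259.  24.]
scene clamp_grip [338. 180.] 0.75 [664.  90. 218.]
scene clamp_grip [208. 271.] 0.18 [ 692. -313.  218.]
scene cassette_handle [148. 360.] 0.73 [ 690. -481.   55.]
scene cassette_handle [209. 273.] 0.64 [ 581. -251.   55.]
scene (0.557, 0.373, 0.044) [376 165] [179. 148. 110.]
scene (0.495, 0.38, 0.044) [362 154] [136. 100.  75.]
scene (0.433, 0.385, 0.044) [349 144] [184. 152. 113.]
scene (0.525, 0.376, 0.004) [367 169] [120.  63.  56.]
```

The blank tops read tan, brown and tan at the expected spots in both views. The clamp is back, the handle is at the outer stop (y≈-0.251), and the decoys haven't moved. I'll hand in.

```bash
python3 -c "
from station import order
print(order.close_job())"
```

```text
the job is handed in; nothing more can be done
None
```

I handed the job in at about 66 s: all three blanks went through the full clamp check, with the clamp down about 3 s, and now stand in the orange tray. The clamp is swung back and the cassette is at its outer stop; I checked the final state from camera readings rather than a viewed picture, because the 14-picture allowance was used up.

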